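Level the hotel-room coffee machine on blocks with a pry bar

TASK

The coffee machine dips at the front. Take the pry bar from the tray, lever the machine's front edge up over the fulcrum block until its latch holds it (with the bar, not by hand), lay the bar back in the tray (the fulcrum may be moved aside), and push every wooden levelling block (there are two to four) under the raised front edge, flat on the table and comfortably more than half its length in. Only then slide the safety catch aside and press the release button it covers, so that the machine comes down level on the blocks; do not knock over the glass in the tray or the water bottle.

Things in the scene. Friction and masses are not known exactly. Their poses are not given: they have to be found in the camera images.
- stand: Fixed stand of the coffee machine. Origin on the table under the middle of the machine's front edge; +x points in under the machine, +y to the left seen from the robot, +z up. Grey release housing right of the plate: x -17 to 57, y -291 to -186 mm, 80 mm tall, guide strips along its front and rear up to 104 mm. Free room under the plate for x below 125 mm.
- machine: Coffee machine; origin: middle of the lower front edge of its steel base plate, axes as the stand's when level. Plate 320 mm wide (y), 260 deep (x), 22 thick, hinged at its rear edge 32 mm above the table. Black upper body, 200 mm wide, reaching 170 mm above the table, begins 75 mm behind the front edge. Weight at the front edge 15 to 26 N.
- front_mark (a point): Same point as the machine's origin. Its height: 24 mm as found (drooping), 32 mm level; raised past 44 to 46 mm the latch engages by itself and holds it at about 44 mm when let down (stop at 51 mm). Once released, it sinks by itself within 0.5 s.
- bar: Steel pry bar lying in the tray, 210 mm long, 0.25 kg. Origin: centre of its underside, about where it balances; x along the bar to the plain steel tip (end at x = 105 mm), z through its thickness. Steel blade (x -45 to 105) 24 mm wide, 7 mm thick; black rubber grip (x -105 to -45) 28 mm wide, 10 mm thick. Either flat side may be up.
- bar_tip (a point): Middle of the tip end of the pry bar. In use the tip goes about 20 mm in under the front edge, the bar sloping down to it by 20 to 24 degrees as it goes in over the fulcrum; let go, it rests there by itself at about 17 degrees, grip end up.
- fulcrum: Loose dark steel fulcrum block, 36 (x) by 40 (y) mm, 30 mm tall with a round crest (radius 12 mm) along its y, 0.5 kg, standing ready on the table, its centre at first 38 to 48 mm in front of the machine's front edge near the middle. Origin: centre of its underside.
- crest (a point): Middle of the top line of the fulcrum block, 30 mm above the table. With the bar across it, pressing the grip down 50 to 60 mm at 110 mm from the crest raises the machine to its latch (8 to 20 N).
- tray: Fixed bamboo tray, 290 mm (x) by 230 mm (y), 20 mm tall, 7 mm walls; its floor is 7 mm above the table. Origin: centre of its underside. The half towards its -y side holds only the pry bar; a glass (x 70, y 60 mm) and a sachet rack (x -70, y 60 mm) stand in the other half.
- block0: Wooden levelling block, 80 mm (x) by 34 mm (y) by 32 mm tall, 0.12 kg, all blocks alike. Origin: centre of its underside. It may be absent (None). Under the plate there is room side by side, for example at stand y of -112, -35, 42 and 119 mm, with bar and fulcrum out of the way.
- block1: Wooden levelling block, 80 mm (x) by 34 mm (y) by 32 mm tall, 0.12 kg, all blocks alike. Origin: centre of its underside. It may be absent (None). Under the plate there is room side by side, for example at stand y of -112, -35, 42 and 119 mm, with bar and fulcrum out of the way.
- block2: Wooden levelling block, 80 mm (x) by 34 mm (y) by 32 mm tall, 0.12 kg, all blocks alike. Origin: centre of its underside. It may be absent (None). Under the plate there is room side by side, for example at stand y of -112, -35, 42 and 119 mm, with bar and fulcrum out of the way.
- block3: Wooden levelling block, 80 mm (x) by 34 mm (y) by 32 mm tall, 0.12 kg, all blocks alike. Origin: centre of its underside. It may be absent (None). Under the plate there is room side by side, for example at stand y of -112, -35, 42 and 119 mm, with bar and fulcrum out of the way.
- catch (a joint): Safety catch, a steel shutter plate with a black upright fin, over the release button: 0 = closed (covers the button), 0.045 = fully open. It slides to the stand's -y (right, away from the machine) with about 2 N and stays where it is left. The button is clear from 0.040.
- catch_grip (a point): Top middle of the catch's fin, 136 mm above the table; the fin is 34 mm (stand x) by 12 mm (stand y) and stands 22 mm above its 56 by 46 mm plate.
- release (a joint): Travel of the release button (m): 0 = up, 0.008 = fully down. It dips by itself as the machine passes its latch and stays partly down while the machine stands level. Pressing it fully takes up to about 10 N.
- release_top (a point): Middle of the top face of the round grey release button, 28 mm in diameter, on top of the release housing; pressed straight down.
- glass_a: Upturned drinking glass in the tray, 72 mm in diameter, 88 mm tall; leave standing.
- water: Water bottle, 66 mm in diameter, 230 mm tall, at the right; leave standing.
Things that resemble listed ones, but are neither listed nor needed, are in the scene too. What is shaped like the block3 but blue is not meant. Several things have the shape of the bar; the one meant has the colours described above.

How it is judged:
By the outcome, as a careful person would: the job done as asked, in the order asked, and still so for the second after the job is handed in, with the robot touching nothing.
Of block0, block1, block2, block3 only 2 to 4 are there at a start; the rules pass over those that are not, and their reading is None.
At some moment in a run one of block0, block1, block2, block3 may be knocked a few centimetres aside while the robot is not near it.
Once in a run the grip may slacken for a moment while it holds something.
It also fails if it takes over 210 s, if anything falls off the work surface, if the arm or the gripper's body presses on something with over 40 N, if the wrist force passes 120 N, or if a joint passes its speed limit or range.

ROBOT

A 7-joint arm with a two-finger parallel gripper is mounted at the origin on the work surface. World frame = base frame: x ahead of the robot, y to its left, z up, the work surface at z = 0. Lengths are in m, angles in rad, forces in N, time in s.
With the tool pointing down it reaches from about 0.425 to 0.875 m from the base axis. Payload 8.4 kg.
Tool frame: the origin (TCP) lies midway between the tips of the shut fingers; the grasp point (between the pads) lies 19 mm behind it; z points along the fingers, y is the direction in which the jaws open and shut (so a half turn about z gives the same grasp; the last joint's range is limited). The gripper opens to 85 mm and grips with 20 to 120 N. Pads are 22 mm wide; open, the fingers measure 114 mm over their backs; the gripper's body (76 mm by 85 mm) begins 54 mm behind the grasp point. The pads swing forward as they close: fully open they stand 13 mm farther back than shut.
Start: joints at [1.174, 0.333, 0.04, 1.465, -0.013, 1.343, -0.059], TCP at [0.191, -0.621, 0.195] pointing down, gripper open.
Joint ranges: [-2.58, 2.58], [-0.38, 2.09], [-1.3, 1.39], [0.25, 2.4], [-1.5, 4.64], [0.08, 2.09], [-2.65, 2.65]. Speed limits (rad/s): [2.22, 2.22, 2.79, 2.79, 3.14, 3.14, 3.14].

INTERFACE

Orientations are given as a unit quaternion [w, x, y, z].
In Python, from rig import ctrl gives the robot as it stands.
- The arm moves only by the tool apply_moves, never from a script. Its arguments are lists of equal length, an entry for each row: "dp": the shift along the tool's x, y, z in m, a list of three; "twist": the turn about the tool's z in degrees; "fingers": the opening, from 0 (shut) to 1 (fully open). A call has 1 to 12 rows; each row shifts and turns the commanded pose from where the row before left it, along the tool's axes as they then stand; what a row does not reach is not made up. A row lasts 1/10 s, in which the tool goes at most 50 mm and 8.59 degrees, less where a joint would pass 70% of its speed; a pose out of reach is approached as far as the arm can. A call with a gripper value outside its range is refused whole. The fingers move at their own pace and stop on an object; "force" is the grip in N (left out, the last holds). Time passes only in rows, so rows that do not move let the fingers close. It gives the time, the measured TCP pose, the force and the opening at its end, in the units of the state.
- ctrl.observe(): the state, without advancing time (a new reading comes with each control period).
- ctrl.snapshot(name): name is "scene" or "top" or "wrist"; returns (picture, depth): 400x640x3 uint8, blue, green, red; 400x640 float32, m along the optical axis (not along the pixel's ray), 0 where there is no reading.
- ctrl.get_calibration(name): a dict with "intrinsics" (3x3 intrinsics, pixels), "cam_to_world" (4x4, takes a point from camera to world coordinates); the wrist camera has in their place "T_tool_cam" (4x4, takes a point from camera to tool coordinates, whose origin is the TCP and whose axes are the flange's). Camera axes: x right, y down, z forward; pixel columns grow to the right and rows downward; lengths in m; the calibration is good to about 2 mm. A picture is of the moment at which its call begins: read the wrist's pose just before it. get_calibration takes no time and is no camera call.
- ctrl.hand_in(): hands the job in, once; it reports no verdict.
The state is a dict: "time": time; "joint_pos": joint angles; "joint_velocities": joint speeds; "joint_efforts": joint torques, N m; "tool_pos": TCP position; "ee_rot": TCP orientation; "ft_force": force on the tool from outside, world axes, zero at the start; "wrist_torque": the same for the moment, N m; "finger_gap": finger opening in m.
Only numpy, scipy, OpenCV 4.12 (cv2) and the standard library are available. Lean on these libraries where they do the work, as an engineer would, in place of code of your own. Each camera call takes 0.05 s, during which the arm holds its last target.

## Working session

There is one attempt and no reset: what is moved stays moved. The work goes in short steps, Python scripts to look and compute and a tool call to move; the robot and the scene stay as the last step left them, time stands still between calls to the robot, and variables do not carry over. Pictures are saved under pics/ and viewed, and the job is handed in when it is done.

Besides the shell and the picture viewer there is one more tool, called after "Call:" as a command line: name --pt "numbers of a row" for each row, then --argument value for the rest. apply_moves: Moves the arm, as the interface text tells. Its arguments: {"type":"object","properties":{"dp":{"type":"array"},"twist":{"type":"array"},"fingers":{"type":"array"},"force":{"type":"number"}},"required":["dp","twist","fingers"]}

```bash
ls; mkdir -p pics; cat > h.py <<'E'
import numpy as np, cv2, json
from rig import ctrl
from scipy.spatial.transform import Rotation as R
def snap(n,save=None):
    s=ctrl.observe(); p,d=ctrl.snapshot(n); c=ctrl.get_calibration(n)
    K=np.array(c["intrinsics"])
    if n=="wrist":
        q=s["ee_rot"]; T=np.eye(4); T[:3,:3]=R.from_quat([q[1],q[2],q[3],q[0]]).as_matrix(); T[:3,3]=s["tool_pos"]
        T=T@np.array(c["T_tool_cam"])
    else: T=np.array(c["cam_to_world"])
    if save: cv2.imwrite("pics/"+save+".png",p); np.savez("pics/"+save+".npz",p=p,d=d,K=K,T=T)
    return p,d,K,T
def load(n):
    z=np.load("pics/"+n+".npz"); return z["p"],z["d"],z["K"],z["T"]
def ray(u,v,K,T,z):
    r=T[:3,:3]@np.linalg.solve(K,[u,v,1.]); o=T[:3,3]; return o+r*(z-o[2])/r[2]
def cloud(d,K,T):
    v,u=np.mgrid[:d.shape[0],:d.shape[1]]
    P=np.stack([(u-K[0,2])/K[0,0]*d,(v-K[1,2])/K[1,1]*d,d],-1)
    return P@T[:3,:3].T+T[:3,3]
def proj(P,K,T):
    c=T[:3,:3].T@(np.array(P)-T[:3,3]); q=K@c; return q[:2]/q[2]
E
python3 - <<'E'
from h import *
for n in("scene","top","wrist"):
    p,d,K,T=snap(n,n+"0"); print(n,K.round(1).tolist(),T.round(3).tolist())
s=ctrl.observe(); print(s)
E
```

```text
pics
scene [[384.1, 0.0, 313.9], [0.0, 384.1, 200.3], [0.0, 0.0, 1.0]] [[0.653, 0.486, -0.582, 1.23], [0.757, -0.402, 0.514, -0.502], [0.016, -0.776, -0.63, 0.885], [0.0, 0.0, 0.0, 1.0]]
top [[519.3, 0.0, 321.2], [0.0, 519.3, 200.4], [0.0, 0.0, 1.0]] [[-0.015, -0.996, 0.083, 0.39], [-1.0, 0.014, -0.01, 0.148], [0.009, -0.084, -0.996, 2.129], [0.0, 0.0, 0.0, 1.0]]
wrist [[334.0, 0.0, 318.8], [0.0, 334.0, 201.7], [0.0, 0.0, 1.0]] [[0.295, -0.908, -0.298, 0.267], [-0.956, -0.281, -0.09, -0.598], [-0.001, 0.311, -0.95, 0.373], [0.0, 0.0, 0.0, 1.0]]
{'time': 0.15, 'joint_pos': array([ 1.17382505,  0.33375772,  0.03987091,  1.46606293, -0.01339077,
        1.34327497, -0.05853173]), 'joint_velocities': array([-2.28389892e-03, -4.28108746e-03, -9.43382821e-04, -3.10583976e-03,
        8.06150959e-04, -3.39476856e-05, -1.89331251e-04]), 'joint_efforts': array([ 3.71333677e-03, -6.59042430e+01,  1.36769716e+00, -4.05869794e+01,
        1.71029294e-02,  9.73495538e-03, -8.08993764e-05]), 'tool_pos': array([ 0.19056515, -0.6210297 ,  0.19412221]), 'ee_rot': array([-6.03599018e-04,  9.88939874e-01,  1.48315684e-01, -1.35463329e-04]), 'ft_force': array([-0.11418654,  0.05180136, -0.12094928]), 'wrist_torque': array([-0.06566139, -0.02349115, -0.03601364]), 'finger_gap': 0.08555957351369405}
```

View pics/scene0.png

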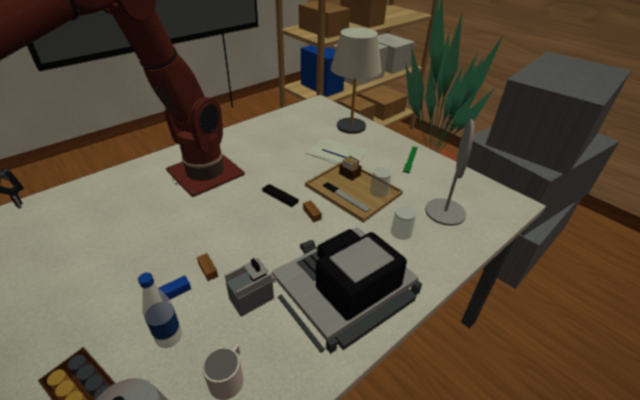

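View pics/top0.png

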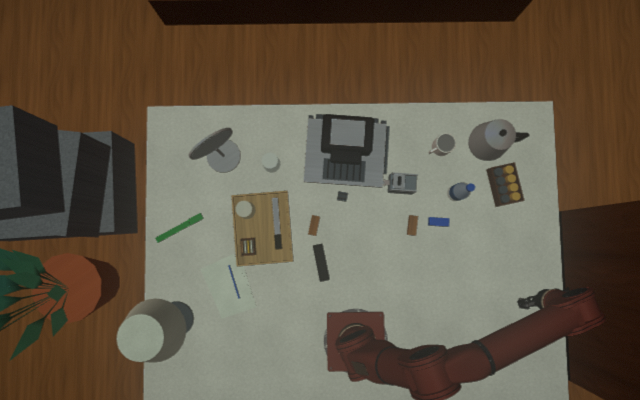

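View pics/wrist0.png

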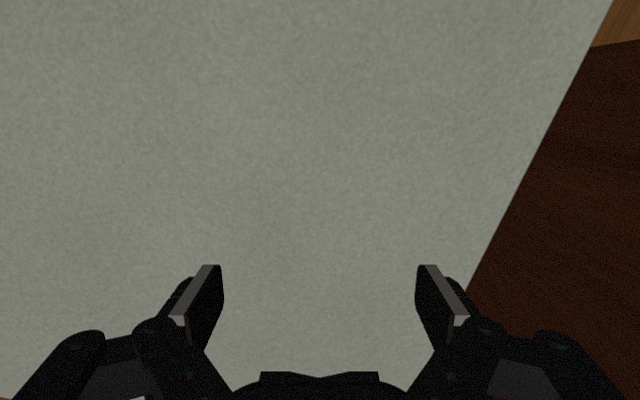

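```bash
python3 - <<'E'
from h import *
p,d,K,T=load("top0"); C=cloud(d,K,T)
z=C[...,2]
print("table z",np.median(z[(d>0)&(abs(z)<.03)]))
def seg(name,m):
    m=m.astype(np.uint8)
    n,l,s,c=cv2.connectedComponentsWithStats(m)
    for i in range(1,n):
        if s[i,4]<25: continue
        q=np.argwhere(l==i)[:,::-1].astype(np.float32); r=cv2.minAreaRect(q)
        zz=np.median(z[l==i]); w=ray(c[i][0],c[i][1],K,T,zz)
        print(name,c[i].round(1),s[i,4],np.round(r[1],1),round(r[2],1),"world",w.round(3))
hsv=cv2.cvtColor(p,cv2.COLOR_BGR2HSV)
roi=np.zeros(p.shape[:2],bool); roi[105:300,150:550]=1
seg("orange",roi&(hsv[...,0]<14)&(hsv[...,1]>120)&(hsv[...,2]>60))
seg("blue",roi&(hsv[...,0]>100)&(hsv[...,0]<130)&(hsv[...,1]>150))
seg("dark",roi&(p.max(2)<60))
for uv in [(304,184),(386,187),(342,192),(342,200),(402,183),(245,209),(460,190),(232,194),(287,191),(293,261),(237,266),(441,144)]:
    print(uv,C[uv[1],uv[0]].round(3))
big=cv2.resize(p[100:280,220:480],None,fx=3,fy=3,interpolation=cv2.INTER_CUBIC); cv2.imwrite("pics/topz.png",big)
p,d,K,T=load("scene0")
cv2.imwrite("pics/scz.png",cv2.resize(p[140:340,140:440],None,fx=2.6,fy=2.6,interpolation=cv2.INTER_CUBIC))
E
```

```text
table z 0.0013586799470006738
dark [345.9 145.7] 1527 [53.2 63.4] 4.4 world [0.764 0.029 0.157]
dark [502.5 132.4] 30 [5. 5.] 90.0 world [ 0.798 -0.559  0.206]
dark [520.6 135.9] 76 [13.  8.] 0.0 world [ 0.794 -0.646  0.157]
dark [498.1 183.3] 87 [37.  10.2] 88.4 world [ 0.623 -0.59   0.048]
dark [492.9 186.3] 142 [37.1  3.9] 76.0 world [ 0.612 -0.574  0.033]
dark [277.6 241.2] 78 [13.2  5.7] 85.2 world [0.403 0.305 0.019]
dark [320.7 262.2] 302 [35.3  8.4] 78.7 world [0.316 0.132 0.019]
dark [536.7 295.6] 88 [ 7.5 26.9] 66.8 world [ 0.206 -0.588  0.372]
(304, 184) [0.636 0.196 0.004]
(386, 187) [ 0.618 -0.141  0.009]
(342, 192) [0.599 0.041 0.021]
(342, 200) [0.567 0.041 0.012]
(402, 183) [ 0.622 -0.189  0.115]
(245, 209) [0.53  0.427 0.091]
(460, 190) [ 0.586 -0.4    0.169]
(232, 194) [ 0.599  0.493 -0.001]
(287, 191) [0.606 0.265 0.021]
(293, 261) [0.322 0.245 0.003]
(237, 266) [0.306 0.47  0.02 ]
(441, 144) [ 0.777 -0.352  0.098]
```

View pics/topz.png

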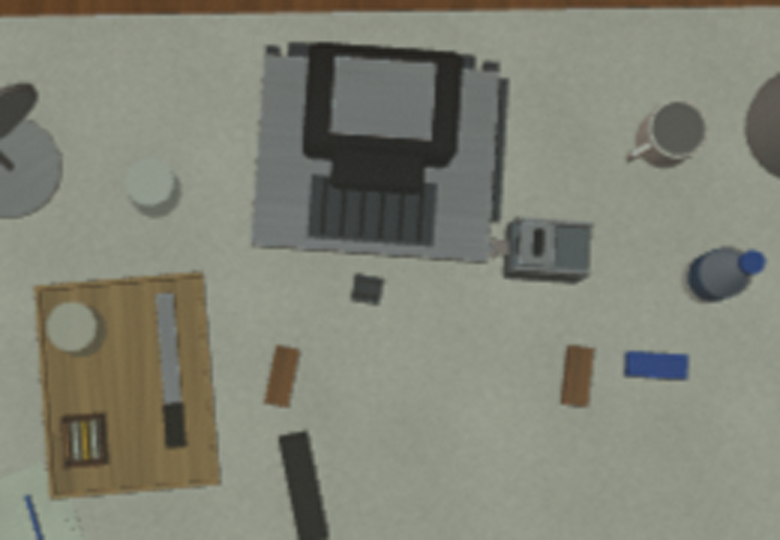

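View pics/scz.png

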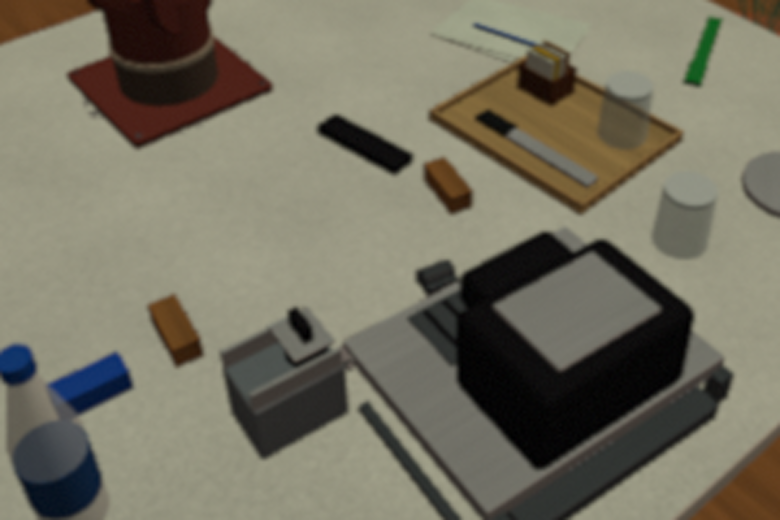

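Call:
apply_moves --pt "0 0 -0.03" --pt "0 0 -0.03" --pt "0.028 -0.04 0" --pt "0.028 -0.04 0" --pt "0.028 -0.04 0" --pt "0.028 -0.04 0" --pt "0.028 -0.04 0" --pt "0.025 -0.04 0" --pt "0.025 -0.04 0" --pt "0.025 -0.04 0" --pt "0.025 -0.04 0" --pt "0.025 -0.04 0" --twist '[8.5, 8.5, 0, 0, 0, 0, 0, 0, 0, 0, 0, 0]' --fingers '[1, 1, 1, 1, 1, 1, 1, 1, 1, 1, 1, 1]'

```text
time: 1.35
tool_pos: [0.4558, -0.2193, 0.2548]
ee_rot: [0.0, 1.0, 0.0, 0.0]
ft_force: [1.1, -0.7, -0.2]
finger_gap: 0.0855
```

Call:
apply_moves --pt "0.02 -0.04 0" --pt "0.02 -0.04 0" --pt "0.01 -0.04 0" --pt "0 -0.04 0" --pt "0 -0.04 0" --pt "0 0 0" --pt "0 0 0" --twist '[0, 0, 0, 0, 0, 0, 0]' --fingers '[1, 1, 1, 1, 1, 1, 1]'

```text
time: 2.05
tool_pos: [0.5049, -0.0203, 0.2548]
ee_rot: [0.0, 1.0, 0.002, -0.0]
ft_force: [0.7, -0.4, 0.3]
finger_gap: 0.0853
```

```bash
python3 - <<'E'
from h import *
p,d,K,T=snap("wrist","w1"); print(ctrl.observe()["tool_pos"])
E
```

```text
[ 0.5049482  -0.02163239  0.25467023]
```

View pics/w1.png

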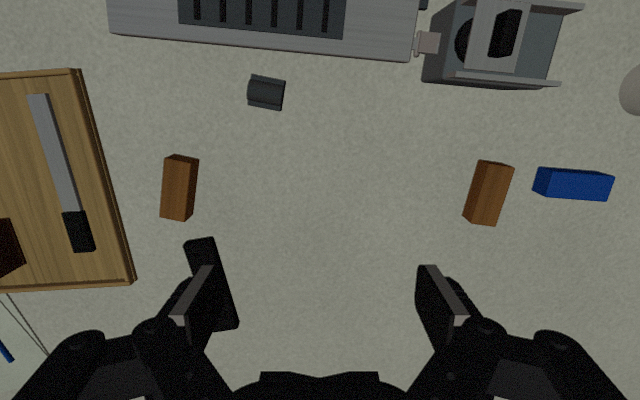

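```bash
python3 - <<'E'
from h import *
p,d,K,T=load("w1"); hsv=cv2.cvtColor(p,cv2.COLOR_BGR2HSV)
C=cloud(d,K,T)
for n,u,v,z in [("edgeL",112,36,.024),("edgeR",409,62,.024),("fc",266,86,.03),("fl",250,76,.03),("fr",285,78,.03),("barTipL",28,95,.014),("barTipR",46,94,.014),("buttL",75,252,.017),("buttR",95,249,.017),("trayTR",77,69,.02),("trayBR",135,285,.02),("fin",505,10,.136)]:
    print(n,ray(u,v,K,T,z).round(4),C[v,u].round(3))
m=((hsv[...,0]<16)&(hsv[...,1]>100)&(hsv[...,2]>60)).astype(np.uint8)
n,l,s,c=cv2.connectedComponentsWithStats(m)
for i in range(1,n):
    if s[i,4]>300: print(s[i],c[i],np.percentile(C[l==i][:,2],[5,50,95]))
cv2.imwrite("pics/w1z.png",np.vstack([cv2.resize(p[20:130,220:440],None,fx=3.4,fy=3.4)]))
cv2.imwrite("pics/w1b.png",cv2.resize(p[140:240,140:540],None,fx=2,fy=2))
E
```

```text
edgeL [0.6431 0.2099 0.024 ] [ 0.647  0.224 -0.001]
edgeR [ 0.6179 -0.1224  0.024 ] [ 0.62  -0.128  0.   ]
fc [0.5913 0.0403 0.03  ] [0.591 0.041 0.027]
fl [0.6019 0.0579 0.03  ] [0.603 0.064 0.   ]
fr [0.6    0.0183 0.03  ] [ 0.601  0.021 -0.001]
barTipL [0.58   0.3282 0.014 ] [0.58  0.327 0.015]
barTipR [0.5813 0.3063 0.014 ] [0.581 0.308 0.011]
buttL [0.3735 0.3158 0.017 ] [0.373 0.316 0.017]
buttR [0.3782 0.2872 0.017 ] [0.374 0.293 0.009]
trayTR [0.609 0.259 0.02 ] [0.61  0.268 0.007]
trayBR [0.3235 0.2397 0.02  ] [0.311 0.252 0.001]
fin [ 0.6472 -0.167   0.136 ] [ 0.648 -0.17   0.13 ]
[162 158  29  42 490] [175.1877551  177.69183673] [0.03067882 0.03201017 0.03337982]
[ 463  160   52   66 1231] [485.02599513 191.86271324] [0.00885135 0.03115787 0.03302439]
```

View pics/w1z.png

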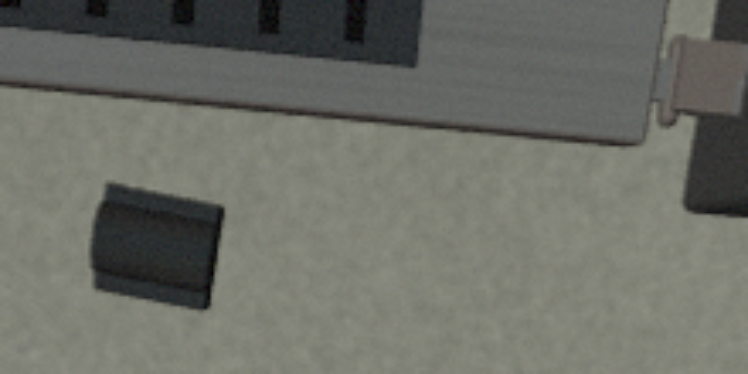

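View pics/w1b.png

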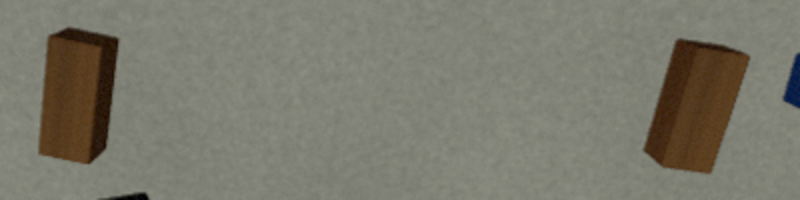

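Call:
apply_moves --pt "-0.01 -0.036 0" --pt "-0.011 -0.036 0" --pt "-0.011 -0.036 0" --pt "-0.011 -0.036 0" --pt "-0.011 -0.036 0.01" --pt "-0.011 -0.036 0.03" --pt "-0.011 -0.036 0.03" --pt "-0.011 -0.036 0.03" --pt "-0.011 -0.036 0.03" --pt "0 0 0" --pt "0 0 0" --twist '[0, 0, 0, 0, 0, 0, 0, 0, 0, -4.4, 0]' --fingers '[0.6, 0.6, 0.6, 0.6, 0.6, 0.6, 0.6, 0.6, 0.6, 0.6, 0.6]' --force 60

```text
time: 3.2
tool_pos: [0.4066, 0.3022, 0.1238]
ee_rot: [0.0, 0.999, 0.04, -0.001]
ft_force: [1.1, -0.1, -0.2]
finger_gap: 0.0514
```

```bash
python3 - <<'E'
from h import *
p,d,K,T=snap("wrist","w2"); print(ctrl.observe()["tool_pos"],ctrl.observe()["finger_gap"])
E
```

```text
[0.40751604 0.30172452 0.12454971] 0.051297496910947996
```

View pics/w2.png

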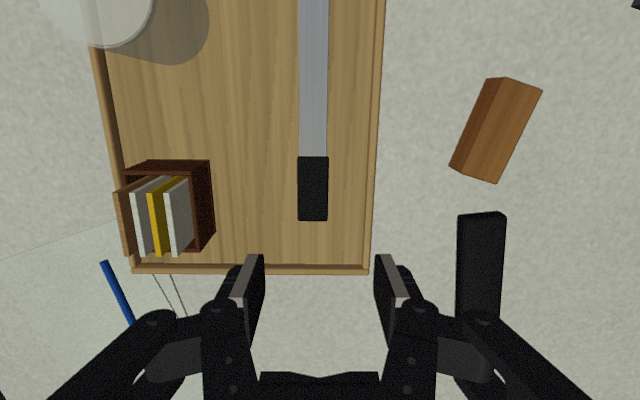

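```bash
python3 - <<'E'
from h import *
p,d,K,T=load("w2"); C=cloud(d,K,T)
a=ray(313,220,K,T,.017); b=ray(313.5,157,K,T,.017); c=ray(313,20,K,T,.014)
print(a.round(4),b.round(4),c.round(4),np.degrees(np.arctan2(c[1]-a[1],c[0]-a[0])),C[190,313],C[60,313],C[190,345])
for z in(.008,.0): 
  pass
w=ray(370,190,K,T,.02); print("wall inner",w)
E
```

```text
[0.3745 0.3048 0.017 ] [0.4326 0.3088 0.017 ] [0.5384 0.3172 0.014 ] 4.334251477188124 [0.40295993 0.30695238 0.01675743] [0.5099547  0.31507772 0.01380694] [0.40250987 0.27749633 0.00707368]
wall inner [0.40795582 0.25689185 0.02      ]
```

Call:
apply_moves --pt "0 -0.005 0.03" --pt "0 0 0.03" --pt "0 0 0.03" --pt "0 0 0.015" --pt "0 0 0.01" --pt "0 0 0" --pt "0 0 0" --pt "0 0 0" --pt "0 0 0" --pt "0 0 0" --twist '[0, 0, 0, 0, 0, 0, 0, 0, 0, 0]' --fingers '[0.6, 0.6, 0.6, 0.6, 0.6, 0.6, 0.2, 0, 0, 0]' --force 30

```text
time: 4.25
tool_pos: [0.4067, 0.308, 0.0104]
ee_rot: [-0.0, 0.999, 0.039, 0.0]
ft_force: [-0.5, 0.4, 0.0]
finger_gap: -0.0
```

```bash
python3 - <<'E'
from h import *
p,d,K,T=snap("wrist","w3"); print(ctrl.observe()["tool_pos"],ctrl.observe()["finger_gap"])
E
```

```text
[0.4065895  0.30799622 0.01027921] 2.546821581341551e-05
```

View pics/w3.png

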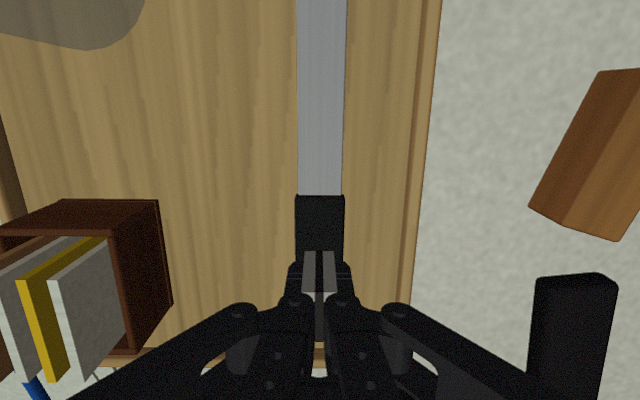

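Call:
apply_moves --pt "0 0 -0.02" --pt "0 0 0" --pt "0 0 0" --pt "0 0 0" --pt "0 0 0.02" --pt "0 0 0.0065" --pt "0 0 0" --pt "0 0 0" --pt "0 0 0" --pt "0 0 0" --pt "0 0 0" --twist '[0, 0, 0, 0, 0, 0, 0, 0, 0, 0, 0]' --fingers '[0.6, 0.6, 0.6, 0.6, 0.6, 0.6, 0.3, 0.2, 0.1, 0.1, 0.1]' --force 30

```text
time: 5.4
tool_pos: [0.4066, 0.308, 0.0037]
ee_rot: [-0.0, 0.999, 0.039, 0.0]
ft_force: [-0.6, 0.1, 0.4]
finger_gap: 0.0087
```

```bash
python3 - <<'E'
from h import *
p,d,K,T=snap("wrist","w4"); cv2.imwrite("pics/w4z.png",cv2.resize(p[150:400,200:440],None,fx=2.4,fy=2.4))
snap("scene","s4"); p=load("s4")[0]; cv2.imwrite("pics/s4z.png",cv2.resize(p[100:240,270:430],None,fx=4,fy=4))
print(proj(ctrl.observe()["tool_pos"],K,T))
E
```

```text
[318.67648497 236.11675542]
```

View pics/w4z.png

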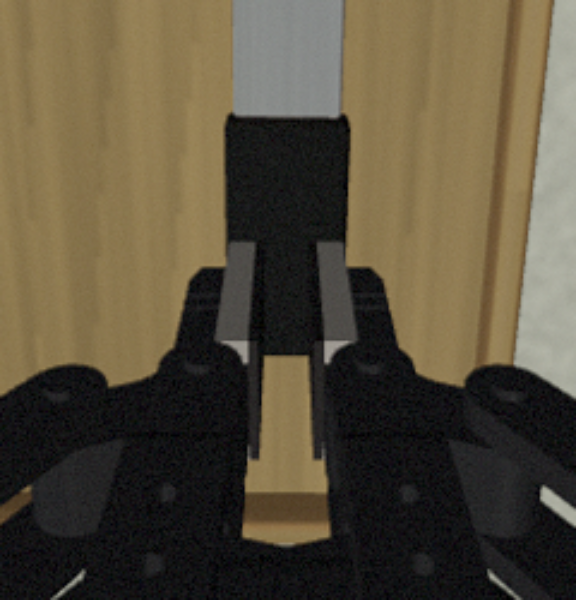

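View pics/s4z.png

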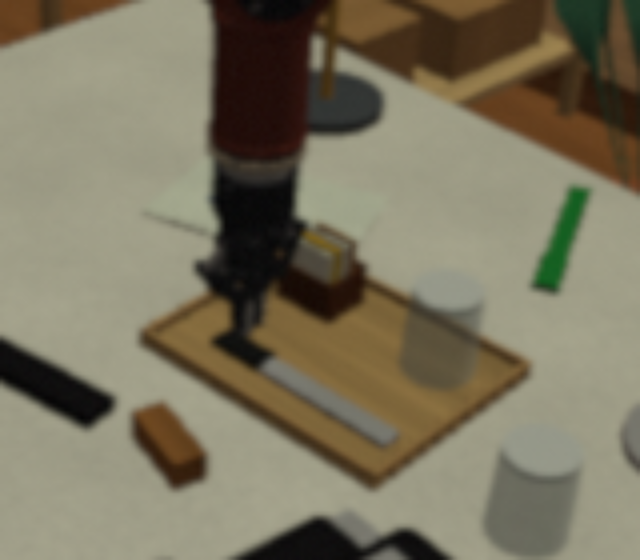

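```bash
python3 - <<'E'
from h import *
p,d,K,T=load("w4"); C=cloud(d,K,T)
for x,y in [(240,250),(330,250),(240,300),(290,250),(290,190),(290,80),(200,275),(100,150)]:
    u,v=int(x/2.4+200),int(y/2.4+150); print(u,v,C[v,u].round(4),d[v,u])
E
```

```text
300 254 [0.4169 0.3171 0.0481] 0.1495856
337 254 [0.4187 0.3007 0.0491] 0.14850338
300 275 [0.417  0.3161 0.0663] 0.13229696
320 254 [0.4015 0.3068 0.0163] 0.18479165
320 229 [0.4163 0.3079 0.0162] 0.18033466
320 183 [0.4412 0.3099 0.0135] 0.17515811
283 264 [0.4121 0.3243 0.0495] 0.14951569
241 212 [0.4195 0.3524 0.0077] 0.18629716
```

```bash
python3 - <<'E'
from h import *
p,d,K,T=load("w4"); C=cloud(d,K,T)
for v in range(225,262,3): print(v,[tuple((C[v,u]*1000).round().astype(int)) for u in (298,304,310,320,332,338)])
p,d,K,T=load("s4"); C=cloud(d,K,T)
for z in (.0037,.02,.045,.07): print(z,(proj([.4066,.308,z],K,T)-[270,100])*4)
for v in range(170,190,2): print(v,[tuple((C[v,u]*1000).round().astype(int)) for u in (329,331,333)])
E
```

```text
225 [(np.int64(418), np.int64(320), np.int64(17)), (np.int64(418), np.int64(317), np.int64(17)), (np.int64(419), np.int64(313), np.int64(17)), (np.int64(419), np.int64(308), np.int64(17)), (np.int64(419), np.int64(302), np.int64(17)), (np.int64(420), np.int64(299), np.int64(17))]
228 [(np.int64(416), np.int64(320), np.int64(16)), (np.int64(416), np.int64(317), np.int64(17)), (np.int64(417), np.int64(313), np.int64(17)), (np.int64(417), np.int64(308), np.int64(17)), (np.int64(418), np.int64(302), np.int64(17)), (np.int64(418), np.int64(298), np.int64(17))]
231 [(np.int64(415), np.int64(320), np.int64(17)), (np.int64(415), np.int64(316), np.int64(17)), (np.int64(415), np.int64(313), np.int64(17)), (np.int64(416), np.int64(308), np.int64(17)), (np.int64(416), np.int64(301), np.int64(17)), (np.int64(417), np.int64(298), np.int64(18))]
234 [(np.int64(413), np.int64(320), np.int64(18)), (np.int64(413), np.int64(316), np.int64(17)), (np.int64(413), np.int64(313), np.int64(17)), (np.int64(414), np.int64(308), np.int64(18)), (np.int64(414), np.int64(301), np.int64(17)), (np.int64(414), np.int
[... 3419 characters left out ...]
64(411), np.int64(294), np.int64(56)), (np.int64(419), np.int64(296), np.int64(59)), (np.int64(416), np.int64(310), np.int64(51))]
182 [(np.int64(411), np.int64(294), np.int64(47)), (np.int64(417), np.int64(299), np.int64(47)), (np.int64(383), np.int64(342), np.int64(8))]
184 [(np.int64(392), np.int64(313), np.int64(17)), (np.int64(397), np.int64(318), np.int64(18)), (np.int64(394), np.int64(333), np.int64(9))]
186 [(np.int64(401), np.int64(305), np.int64(17)), (np.int64(407), np.int64(310), np.int64(18)), (np.int64(411), np.int64(316), np.int64(17))]
188 [(np.int64(411), np.int64(295), np.int64(18)), (np.int64(417), np.int64(300), np.int64(20)), (np.int64(418), np.int64(310), np.int64(15))]
```

```bash
python3 - <<'E'
from h import *
for n,tz,rows,us in [("wrist0",.194,range(262,272,2),(205,212,428,435)),("w1",.2547,range(262,272,2),(205,212,428,435)),("w2",.1245,range(252,262,2),(252,258,384,390)),("w3",.0103,range(246,256,2),(308,312,326,330))]:
    p,d,K,T=load(n); C=cloud(d,K,T)
    print(n)
    for v in rows: print(v,[int((C[v,u,2]-tz)*1000) for u in us])
E
```

```text
wrist0
262 [-194, -194, -194, -193]
264 [-194, -194, -194, -194]
266 [54, 54, 55, 54]
268 [57, 56, 56, 56]
270 [58, 58, 58, 58]
w1
262 [-236, -237, -254, -255]
264 [-236, -236, -254, -254]
266 [54, 54, 54, 55]
268 [57, 57, 56, 57]
270 [57, 59, 59, 58]
w2
252 [-117, -117, -124, -124]
254 [43, 43, 43, 43]
256 [45, 45, 45, 45]
258 [46, 48, 47, 47]
260 [48, 49, 49, 48]
w3
246 [6, 6, 7, 7]
248 [5, 6, 6, 7]
250 [6, 6, 5, 7]
252 [43, 42, 41, 41]
254 [43, 43, 43, 43]
```

Call:
apply_moves --pt "0 0 0" --pt "0 0 0" --pt "0 0 0" --pt "0 0 0.015" --pt "0 0 0.01" --pt "0 0 0.006" --pt "0 0 0.003" --pt "0 0 0" --twist '[0, 0, 0, 0, 0, 0, 0, 0]' --fingers '[0.6, 0.6, 0.6, 0.6, 0.6, 0.6, 0.6, 0.6]' --force 30

```text
time: 6.3
tool_pos: [0.4059, 0.3078, -0.0313]
ee_rot: [0.0, 0.999, 0.039, -0.001]
ft_force: [0.9, 0.4, -0.1]
finger_gap: 0.0513
```

Call:
apply_moves --pt "0 0 0.002" --pt "0 0 0" --pt "0 0 0" --pt "0 0 0" --twist '[0, 0, 0, 0]' --fingers '[0.3, 0.2, 0.1, 0.1]' --force 30

```text
time: 6.7
tool_pos: [0.4087, 0.3107, -0.0296]
ee_rot: [-0.002, 0.999, 0.039, 0.003]
ft_force: [-2.1, 0.7, 21.6]
finger_gap: 0.0274
```

Call:
apply_moves --pt "0 0 -0.004" --pt "0 0 0" --pt "0 0 -0.01" --pt "0 0 -0.01" --pt "0 0 -0.01" --pt "0 0 -0.01" --pt "0 0 -0.01" --pt "0 0 -0.01" --pt "0 0 0" --twist '[0, 0, 0, 0, 0, 0, 0, 0, 0]' --fingers '[0.1, 0.1, 0.1, 0.1, 0.1, 0.1, 0.1, 0.1, 0.1]' --force 30

```text
time: 7.6
tool_pos: [0.4072, 0.3085, 0.033]
ee_rot: [-0.001, 0.999, 0.039, 0.001]
ft_force: [0.2, -0.7, -2.6]
finger_gap: 0.0269
```

```bash
cat >> h.py <<'E'
def barfit(n,hw=7):
    "fit line to blade cloud ahead of the tool: returns pitch(deg, + nose down), yaw, tip"
    s=ctrl.observe(); p,d,K,T=load(n); C=cloud(d,K,T)
    return s,p,d,K,T,C
E
python3 - <<'E'
from h import *
p,d,K,T=snap("wrist","w5"); C=cloud(d,K,T); print(ctrl.observe()["tool_pos"])
for v in range(0,245,20): print(v,C[v,318].round(4))
E
```

```text
[0.40684966 0.30808383 0.03209723]
0 [0.519  0.3175 0.0716]
20 [0.5123 0.317  0.0723]
40 [0.5056 0.3164 0.0718]
60 [0.4983 0.3159 0.0739]
80 [0.4911 0.3153 0.0742]
100 [0.4837 0.3147 0.0737]
120 [0.476  0.3141 0.0737]
140 [0.4681 0.3135 0.0743]
160 [0.4601 0.3128 0.0756]
180 [0.4514 0.3122 0.0749]
200 [0.443  0.3115 0.0764]
220 [0.4338 0.3108 0.0762]
240 [0.4259 0.3101 0.0798]
```

View pics/w5.png

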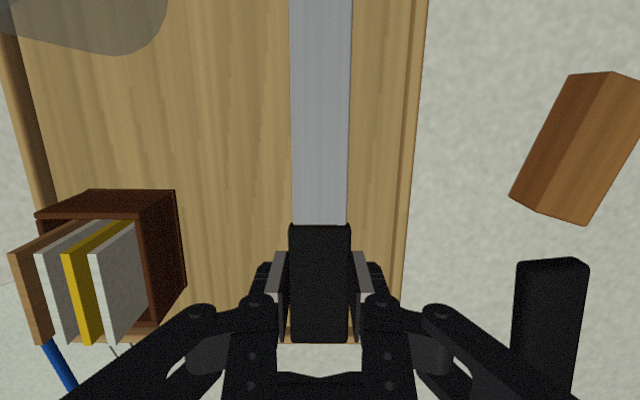

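Call:
apply_moves --pt "0 0 -0.02" --pt "0 0 -0.02" --pt "0 0 0" --pt "0 0 0" --pt "0 0 0" --twist '[0, 0, 0, 0, 0]' --fingers '[0.1, 0.1, 0.1, 0.1, 0.1]' --force 20

```text
time: 8.15
tool_pos: [0.4057, 0.3072, 0.0701]
ee_rot: [0.0, 0.999, 0.039, -0.001]
ft_force: [-0.6, 0.1, -3.7]
finger_gap: 0.0264
```

```bash
cat >> h.py <<'E'
def prof(n):
    p,d,K,T=snap("wrist",n); C=cloud(d,K,T); Q=C[0:200,312:326].reshape(-1,3)
    s=ctrl.observe(); z=Q[:,2]; t=s["tool_pos"]
    k=(z>t[2]+.0)&(z<t[2]+.07); Q=Q[k]
    q=s["ee_rot"]; yaw=2*np.arctan2(q[2],q[1])
    x=(Q[:,:2]-t[:2])@[np.cos(yaw),np.sin(yaw)]
    for _ in range(3):
        a=np.polyfit(x,Q[:,2],1); r=abs(np.polyval(a,x)-Q[:,2]); x,Q=x[r<.004],Q[r<.004]
    print("tcp",t.round(4),"yaw",np.degrees(yaw).round(2),"n",len(x),"pitch down",-np.degrees(np.arctan(a[0])).round(2),"z top rel tcp at tool x=0",a[1]-t[2],"x",x.min(),x.max(),"gap",s["finger_gap"])
E
python3 - <<'E'
from h import *
prof("w6")
E
```

```text
tcp [0.4057 0.3073 0.0701] yaw 4.46 n 2792 pitch down 3.86 z top rel tcp at tool x=0 0.04352931971280123 x 0.03564925962837401 0.11316638195414098 gap 0.02661454189470416
```

Call:
apply_moves --pt "0 0 0" --pt "0 0 0" --pt "0.0062 0.035 0" --pt "0.0062 0.035 0" --pt "0.0062 0.035 0" --pt "0.0062 0.035 0" --pt "0.0062 0.035 0" --pt "0.0062 0.035 0" --pt "0.0062 0.035 0" --pt "0.0062 0.035 0" --pt "0.0062 0.033 0" --pt "0 0 0" --twist '[4.4, 4.4, 0, 0, 0, 0, 0, 0, 0, 0, 0, 0]' --fingers '[0.1, 0.1, 0.1, 0.1, 0.1, 0.1, 0.1, 0.1, 0.1, 0.1, 0.1, 0.1]' --force 30

```text
time: 9.4
tool_pos: [0.4377, -0.0131, 0.0704]
ee_rot: [0.001, 0.999, -0.041, -0.001]
ft_force: [-0.2, 0.6, -2.8]
finger_gap: 0.0268
```

```bash
python3 - <<'E'
from h import *
prof("w7")
E
```

```text
tcp [ 0.4377 -0.0105  0.0705] yaw -4.57 n 2786 pitch down 3.83 z top rel tcp at tool x=0 0.043461637830067054 x 0.03594754253811417 0.11339549002692832 gap 0.026878165995655408
```

View pics/w7.png

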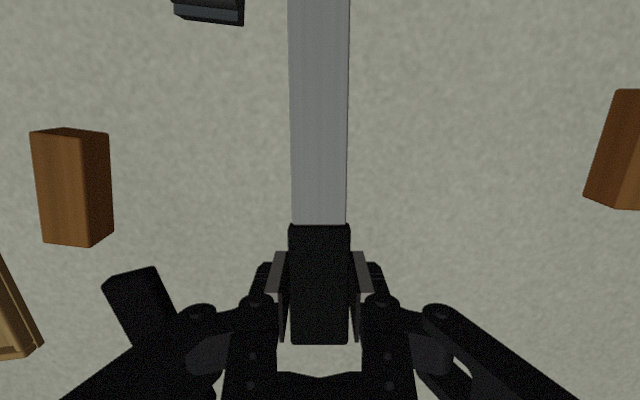

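Call:
apply_moves --pt "0 0 0.03" --pt "0 0 0.03" --pt "0 0 0.017" --pt "0 0 0.01" --pt "0 0 0" --pt "0.01 0 0" --pt "0.01 0 0" --pt "0.01 0 0" --pt "0.01 0 0" --pt "0 0 0" --twist '[0, 0, 0, 0, 0, 0, 0, 0, 0, 0]' --fingers '[0.1, 0.1, 0.1, 0.1, 0.1, 0.1, 0.1, 0.1, 0.1, 0.1]' --force 30

```text
time: 10.45
tool_pos: [0.4802, -0.0115, -0.0152]
ee_rot: [-0.0, 0.999, -0.038, 0.001]
ft_force: [-0.8, -0.5, -2.8]
finger_gap: 0.0269
```

```bash
python3 - <<'E'
from h import *
prof("w8"); snap("scene","s8"); p=load("s8")[0]; cv2.imwrite("pics/s8z.png",cv2.resize(p[180:320,200:400],None,fx=4,fy=4))
E
```

```text
tcp [ 0.479  -0.0114 -0.0156] yaw -4.35 n 2784 pitch down 4.92 z top rel tcp at tool x=0 0.04386006119013093 x 0.03650991093890309 0.11483532282475437 gap 0.027000932320189318
```

View pics/s8z.png

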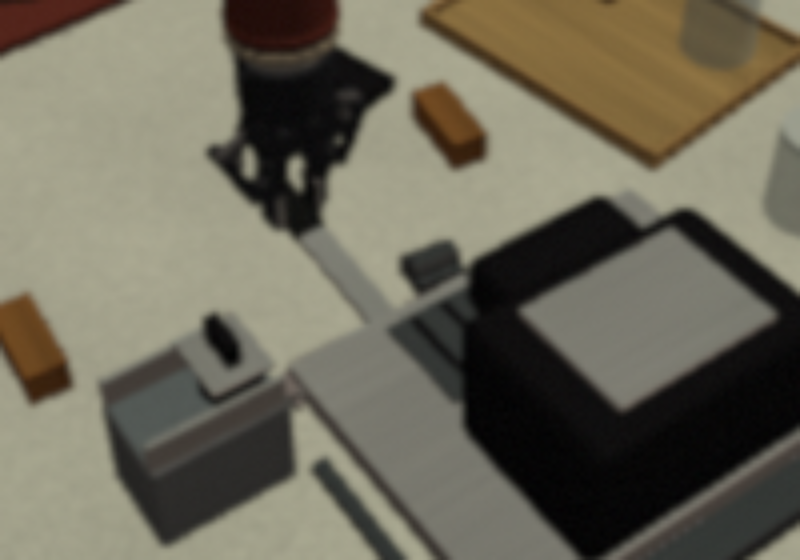

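View pics/w8.png

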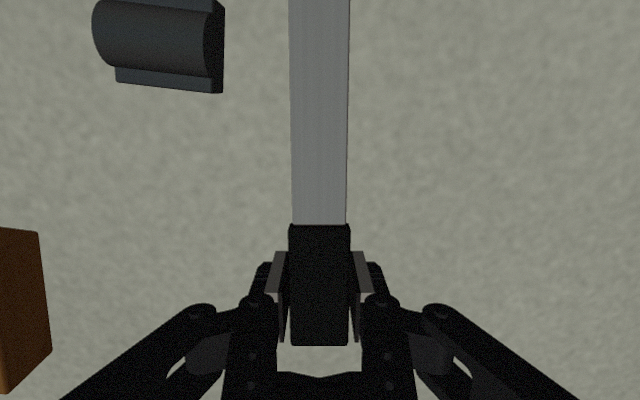

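Call:
apply_moves --pt "0 0 -0.006" --pt "0 0 -0.006" --pt "0 0 -0.006" --pt "0 0 -0.006" --pt "0 0 -0.006" --pt "0 0 0" --twist '[0, 0, 0, 0, 0, 0]' --fingers '[0.1, 0.1, 0.1, 0.1, 0.1, 0.1]' --force 30

```text
time: 11.15
tool_pos: [0.4786, -0.0116, 0.0153]
ee_rot: [0.0, 0.999, -0.038, 0.001]
ft_force: [0.1, -0.1, -3.0]
finger_gap: 0.0268
```

```bash
python3 - <<'E'
from h import *
prof("w9")
E
```

```text
tcp [ 0.4784 -0.0116  0.0148] yaw -4.35 n 2789 pitch down 13.11 z top rel tcp at tool x=0 0.043484572829087395 x 0.03367029653384212 0.1179557822489122 gap 0.027069872664267185
```

Call:
apply_moves --pt "0.001 0 -0.006" --pt "0.001 0 -0.006" --pt "0.001 0 -0.006" --pt "0.001 0 -0.006" --pt "0.001 0 -0.005" --pt "0 0 0" --pt "0 0 0" --twist '[0, 0, 0, 0, 0, 0, 0]' --fingers '[0.1, 0.1, 0.1, 0.1, 0.1, 0.1, 0.1]' --force 30

```text
time: 11.9
tool_pos: [0.4833, -0.0119, 0.0434]
ee_rot: [0.0, 0.999, -0.038, 0.0]
ft_force: [0.4, -0.3, -1.8]
finger_gap: 0.027
```

```bash
python3 - <<'E'
from h import *
prof("w10")
E
```

```text
tcp [ 0.4832 -0.0119  0.0433] yaw -4.34 n 2013 pitch down 23.35 z top rel tcp at tool x=0 0.042049729151351335 x 0.03156163393047431 0.09968534500751325 gap 0.026760509129584397
```

Call:
apply_moves --pt "0 0 0.002" --pt "-0.012 0 0" --pt "-0.014 0 0" --pt "-0.014 0 -0.01" --pt "0 0 -0.025" --pt "0 0 -0.025" --pt "0 -0.02 0" --pt "0 -0.02 0" --pt "0 -0.02 0" --pt "0 0 0" --twist '[0, 0, 0, 0, 0, 0, 0, 0, 0, 0]' --fingers '[0.1, 0.1, 0.1, 0.1, 0.1, 0.1, 0.1, 0.1, 0.1, 0.1]' --force 60

```text
time: 12.95
tool_pos: [0.447, 0.0537, 0.1013]
ee_rot: [-0.0, 0.999, -0.036, 0.0]
ft_force: [0.3, 0.1, -2.4]
finger_gap: 0.0262
```

```bash
python3 - <<'E'
from h import *
prof("w11")
snap("top","t11")
snap("scene","s11")
E
```

```text
tcp [0.447  0.052  0.1011] yaw -4.2 n 2004 pitch down 23.27 z top rel tcp at tool x=0 0.041677067400839235 x 0.03115945975199882 0.09989101084682216 gap 0.026011738654574353
```

View pics/w11.png

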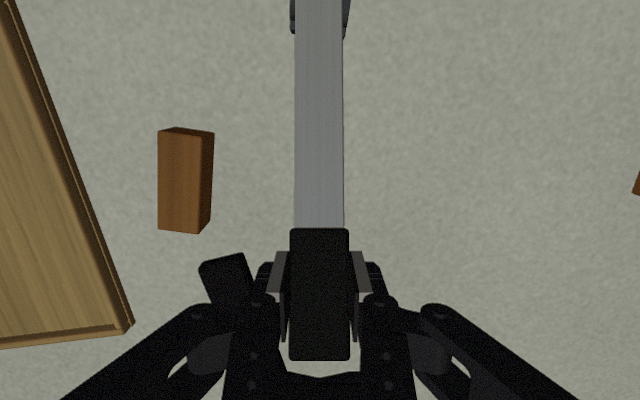

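```bash
python3 - <<'E'
from h import *
for n in("w7","w8","w1"):
    p,d,K,T=load(n); C=cloud(d,K,T)
    m=(C[...,0]>.56)&(C[...,0]<.615)&(C[...,1]>.0 )&(C[...,1]<.08)&(p.max(2)<90)
    for lo,hi in((.010,.022),(.027,.034)):
        Q=C[m&(C[...,2]>lo)&(C[...,2]<hi)]
        if len(Q)<10: continue
        r=cv2.minAreaRect((Q[:,:2]*1000).astype(np.float32)); print(n,lo,len(Q),Q.mean(0).round(4),np.round(r[0],1),np.round(r[1],1),round(r[2],1))
# base front corners
p,d,K,T=load("w8")
for uv in((223,93),(116,82),(223,5)): print(ray(*uv,K,T,.018), C[0,0]*0)
cv2.imwrite("pics/w8z.png",cv2.resize(p[0:110,70:240],None,fx=4.5,fy=4.5))
p,d,K,T=load("w1"); 
E
```

```text
w7 0.01 1097 [0.5697 0.0442 0.0178] [569.7  45. ] [40.8 13.2] 88.8
w8 0.01 3089 [0.5782 0.0379 0.0177] [583.9  42.9] [40.5 35.7] 79.2
w8 0.027 5227 [0.584  0.0429 0.0292] [583.8  43.4] [41.4 18.3] 79.4
w1 0.01 420 [0.585  0.0416 0.018 ] [584.5  43.2] [39.7 35.9] 79.2
w1 0.027 487 [0.5846 0.0428 0.0292] [584.4  43.1] [40.1 18.5] 78.0
[0.56242727 0.0221621  0.018     ] [ 0.  0. -0.]
[0.56998948 0.06545544 0.018     ] [ 0.  0. -0.]
[0.59443575 0.01688972 0.018     ] [ 0.  0. -0.]
```

View pics/w8z.png

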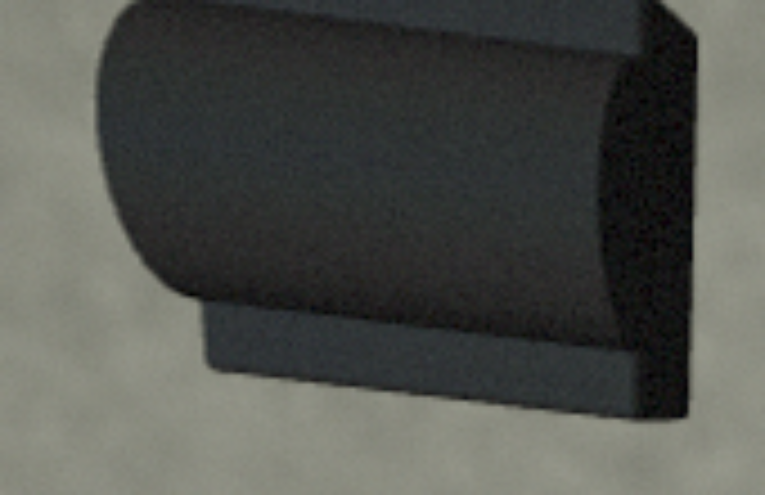

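```bash
python3 - <<'E'
from h import *
for n in("w1","top0"):
    p,d,K,T=load(n); C=cloud(d,K,T)
    m=(C[...,2]>.036)&(C[...,2]<.056)&(C[...,0]>.58)&(C[...,0]<.7)&(C[...,1]>-.135)&(C[...,1]<.23)
    Q=C[m]
    # front boundary: min x per y bin
    b=[]
    for y in np.arange(-.11,.2,.01):
        k=abs(Q[:,1]-y)<.005
        if k.sum()>5: b.append((y,np.percentile(Q[k,0],1)))
    b=np.array(b); a=np.polyfit(b[:,0],b[:,1],1); print(n,a,"yaw",-np.degrees(np.arctan(a[0])), "ylim",Q[:,1].min(),Q[:,1].max(), "res",np.abs(np.polyval(a,b[:,0])-b[:,1]).max(), np.median(Q[Q[:,0]<.65][:,2]))
    for y in(-.05,.04,.12): print(np.polyval(a,y))
E
```

```text
w1 [0.08437259 0.6263329 ] yaw -4.822770789790934 ylim -0.13494446740109436 0.20041958104256058 res 0.00029753853721681267 0.0464988742394587
0.6221142739832255
0.629707806830267
0.6364576138054149
top0 [0.08814372 0.62159298] yaw -5.037244486249352 ylim -0.13342221519700775 0.19488759509378695 res 0.042888262845882874 0.04670659228143892
0.6171857907081315
0.6251187250901572
0.6321702223186245
```

Call:
apply_moves --pt "0 0 0" --pt "0.0125 -0.009 0" --pt "0 0 0.015" --pt "0 0 0.015" --pt "0 0 0.01" --pt "0 0 0.006" --pt "0 0 0" --twist '[3.3, 0, 0, 0, 0, 0, 0]' --fingers '[0.1, 0.1, 0.1, 0.1, 0.1, 0.1, 0.1]'

```text
time: 13.8
tool_pos: [0.4608, 0.0577, 0.0547]
ee_rot: [0.0, 0.998, -0.067, -0.001]
ft_force: [-1.2, 0.1, -2.5]
finger_gap: 0.026
```

```bash
python3 - <<'E'
from h import *
prof("w12"); p=load("w12")[0]; cv2.imwrite("pics/w12z.png",cv2.resize(p[0:200,200:440],None,fx=3,fy=3))
snap("scene","s12"); p=load("s12")[0]; cv2.imwrite("pics/s12z.png",cv2.resize(p[180:320,200:400],None,fx=4,fy=4))
E
```

```text
tcp [0.4613 0.058  0.0553] yaw -7.66 n 1938 pitch down 23.36 z top rel tcp at tool x=0 0.04083128724509312 x 0.03089758592392375 0.0967628946778497 gap 0.025985727238405674
```

View pics/w12z.png

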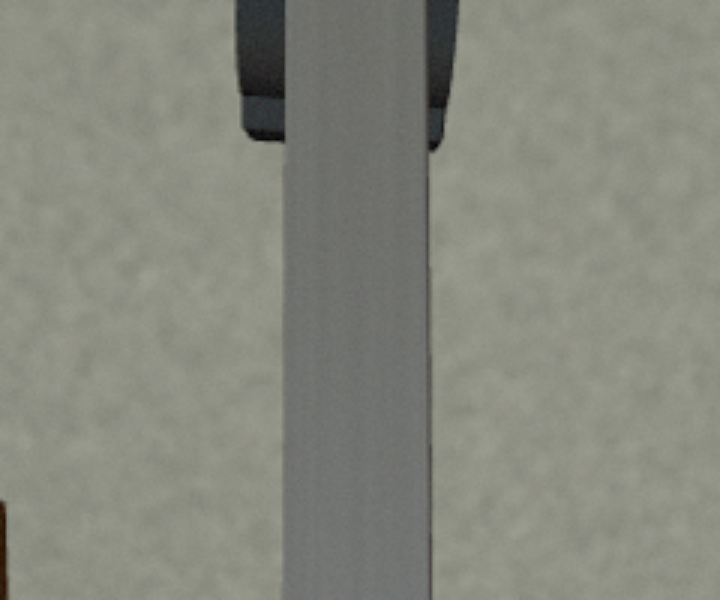

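View pics/s12z.png

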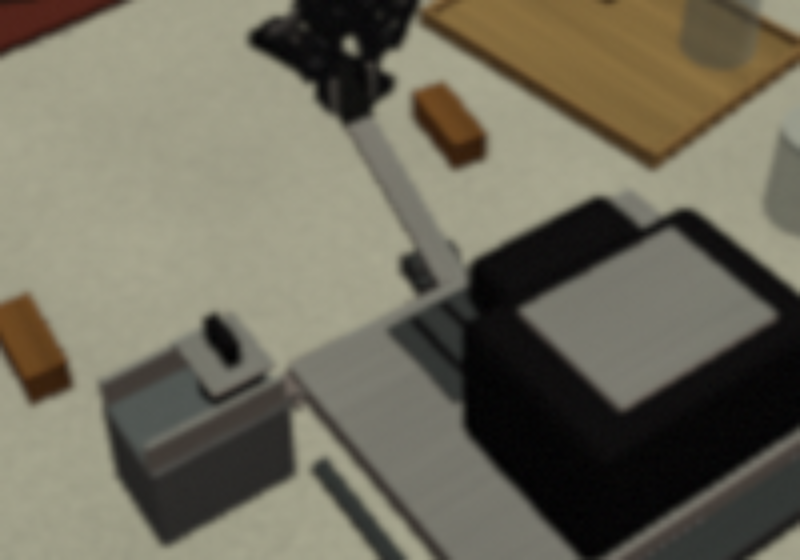

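Call:
apply_moves --pt "0 0 0.0025" --pt "0.007 0 0.003" --pt "0.007 0 0.003" --pt "0.007 0 0.003" --pt "0.007 0 0.003" --pt "0 0 0" --twist '[0, 0, 0, 0, 0, 0]' --fingers '[0.1, 0.1, 0.1, 0.1, 0.1, 0.1]'

```text
time: 14.5
tool_pos: [0.4899, 0.0544, 0.0403]
ee_rot: [-0.0, 0.998, -0.067, -0.0]
ft_force: [-0.8, -0.1, -2.7]
finger_gap: 0.0259
```

```bash
python3 - <<'E'
from h import *
prof("w13");p=load("w13")[0]; cv2.imwrite("pics/w13z.png",cv2.resize(p[0:200,200:440],None,fx=3,fy=3))
snap("scene","s13"); p=load("s13")[0]; cv2.imwrite("pics/s13z.png",cv2.resize(p[180:320,200:400],None,fx=4,fy=4))
E
```

```text
tcp [0.4893 0.0546 0.0404] yaw -7.65 n 1971 pitch down 23.4 z top rel tcp at tool x=0 0.04179342622672998 x 0.031920323933046314 0.10011637672400753 gap 0.026041526735131895
```

View pics/s13z.png

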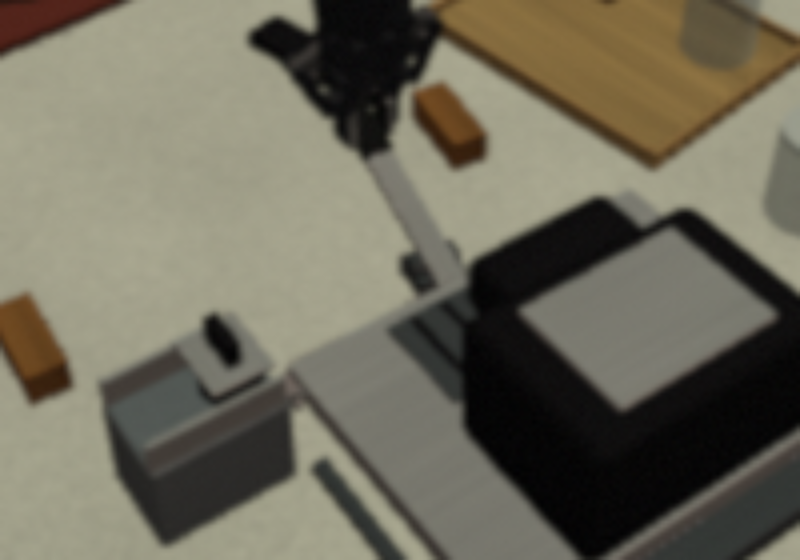

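View pics/w13z.png

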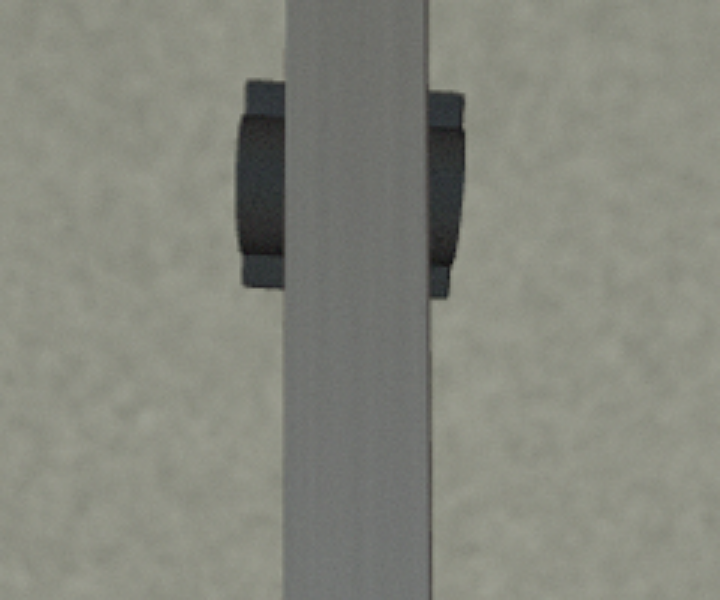

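Call:
apply_moves --pt "-0.001 0 0.005" --pt "-0.001 0 0.005" --pt "-0.001 0 0.005" --pt "-0.001 0 0.005" --pt "-0.001 0 0.005" --pt "-0.001 0 0.005" --pt "0 0 0" --twist '[0, 0, 0, 0, 0, 0, 0]' --fingers '[0.1, 0.1, 0.1, 0.1, 0.1, 0.1, 0.1]' --force 40

```text
time: 15.3
tool_pos: [0.4816, 0.0558, 0.0107]
ee_rot: [0.0, 0.998, -0.066, -0.001]
ft_force: [-10.4, 0.7, 16.0]
finger_gap: 0.0259
```

```bash
python3 - <<'E'
from h import *
prof("w14");p=load("w14")[0]; cv2.imwrite("pics/w14z.png",cv2.resize(p[0:360,180:460],None,fx=1.6,fy=1.6))
snap("scene","s14"); p=load("s14")[0]; cv2.imwrite("pics/s14z.png",cv2.resize(p[180:320,200:400],None,fx=4,fy=4))
E
```

```text
tcp [0.4816 0.0559 0.0108] yaw -7.6 n 2789 pitch down 9.34 z top rel tcp at tool x=0 0.04326662083408287 x 0.03440345836940246 0.11572526698245378 gap 0.026013584594706016
```

View pics/w14z.png

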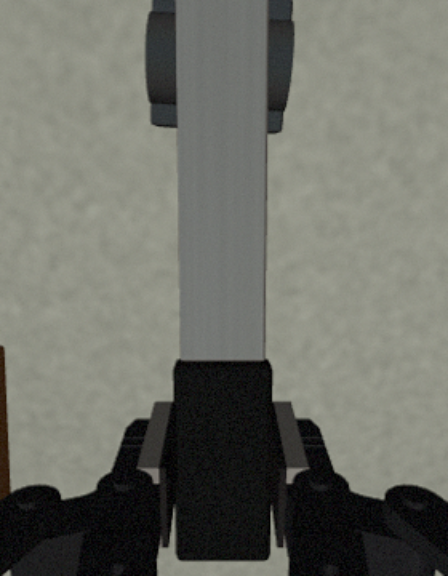

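Call:
apply_moves --pt "-0.001 0 0.005" --pt "0 0 0.005" --pt "-0.001 0 0.005" --pt "0 0 0.005" --pt "0 0 0.004" --pt "0 0 0" --twist '[0, 0, 0, 0, 0, 0]' --fingers '[0.1, 0.1, 0.1, 0.1, 0.1, 0.1]'

```text
time: 16.0
tool_pos: [0.4791, 0.0562, -0.0132]
ee_rot: [0.0, 0.998, -0.066, -0.002]
ft_force: [-13.6, 1.6, 19.1]
finger_gap: 0.0257
```

```bash
cat >> h.py <<'E'
def plate(n):
    p,d,K,T=load(n); C=cloud(d,K,T)
    m=(C[...,0]>.632)&(C[...,0]<.70)&(C[...,1]>-.10)&(C[...,1]<-.02)&(C[...,2]<.1)&(d>0)
    if m.sum()<50: print("plate not seen",m.sum()); return
    Q=C[m]; F=np.array([.6295,.04]); x=(Q[:,:2]-F)@[.9963,-.085]
    k=(x>0)&(x<.05); a=np.polyfit(x[k],Q[k,2],1); print("plate top at edge z",a[1].round(4),"slope",a[0].round(3),"n",k.sum())
E
python3 - <<'E'
from h import *
prof("w15")
plate("s13"); plate("scene0"); plate("s14"); snap("scene","s15"); plate("s15")
E
```

```text
tcp [ 0.4791  0.0562 -0.0131] yaw -7.59 n 2788 pitch down -2.55 z top rel tcp at tool x=0 0.045236740491982175 x 0.03754112395476368 0.11004599865790272 gap 0.026102889117568317
plate top at edge z 0.0459 slope 0.054 n 288
plate top at edge z 0.0454 slope 0.069 n 287
plate top at edge z 0.0508 slope 0.029 n 286
plate top at edge z 0.0619 slope -0.004 n 305
```

Call:
apply_moves --pt "0 0 0.004" --pt "0 0 0.004" --pt "0 0 0.004" --pt "0 0 0.002" --pt "0 0 0" --pt "0 0 0" --twist '[0, 0, 0, 0, 0, 0]' --fingers '[0.1, 0.1, 0.1, 0.1, 0.1, 0.1]'

```text
time: 16.7
tool_pos: [0.4791, 0.0563, -0.027]
ee_rot: [0.0, 0.998, -0.066, -0.002]
ft_force: [-13.7, 1.6, 18.4]
finger_gap: 0.0261
```

```bash
python3 - <<'E'
from h import *
prof("w16")
snap("scene","s16"); plate("s16"); p=load("s16")[0]; cv2.imwrite("pics/s16z.png",cv2.resize(p[180:320,200:400],None,fx=4,fy=4))
E
```

```text
tcp [ 0.4791  0.0563 -0.027 ] yaw -7.57 n 2791 pitch down -9.44 z top rel tcp at tool x=0 0.04643890517768681 x 0.03954026176390292 0.10678880788162551 gap 0.02565972266215996
plate top at edge z 0.0692 slope -0.013 n 313
```

View pics/s16z.png

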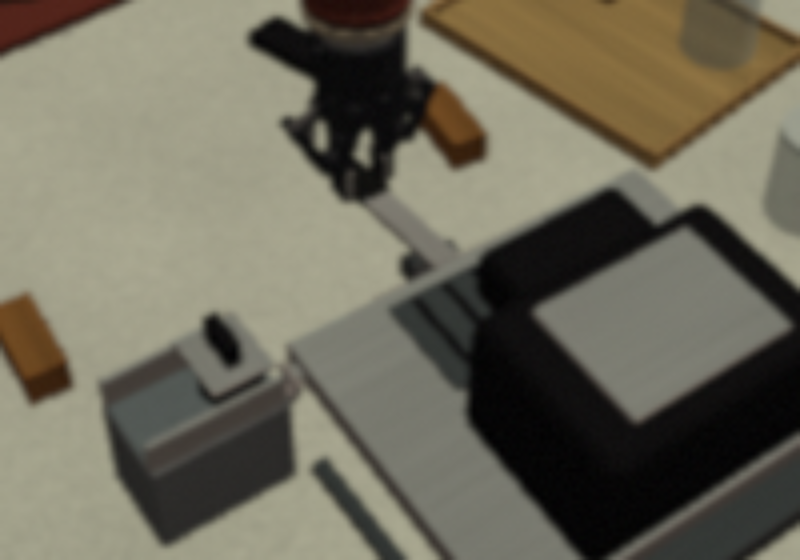

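Call:
apply_moves --pt "0 0 0.003" --pt "0 0 0" --pt "0 0 -0.006" --pt "0 0 -0.006" --pt "0 0 -0.006" --pt "0 0 -0.006" --pt "0 0 0" --twist '[0, 0, 0, 0, 0, 0, 0]' --fingers '[0.1, 0.1, 0.1, 0.1, 0.1, 0.1, 0.1]'

```text
time: 17.5
tool_pos: [0.4814, 0.0554, -0.0058]
ee_rot: [0.0, 0.998, -0.067, 0.0]
ft_force: [-1.0, -0.5, -3.7]
finger_gap: 0.026
```

```bash
python3 - <<'E'
from h import *
prof("w17")
snap("scene","s17"); plate("s17")
E
```

```text
tcp [ 0.4814  0.0554 -0.0061] yaw -7.66 n 2788 pitch down -0.81 z top rel tcp at tool x=0 0.046647891806418054 x 0.03732400054266868 0.11042933941696072 gap 0.02630649755678725
plate top at edge z 0.0646 slope 0.001 n 307
```

Call:
apply_moves --pt "-0.01 0 0" --pt "-0.01 0 0" --pt "-0.01 0 0" --pt "-0.01 0 0" --pt "0 0 -0.03" --pt "0 0 -0.03" --pt "0 0 -0.03" --pt "0 0 0" --twist '[0, 0, 0, 0, 0, 0, 0, 0]' --fingers '[0.1, 0.1, 0.1, 0.1, 0.1, 0.1, 0.1, 0.1]' --force 60

```text
time: 18.4
tool_pos: [0.4437, 0.0615, 0.0875]
ee_rot: [0.0, 0.998, -0.066, 0.003]
ft_force: [0.7, 1.0, -2.0]
finger_gap: 0.026
```

```bash
python3 - <<'E'
from h import *
prof("w18")
snap("scene","s18"); plate("s18"); snap("top","t18")
E
```

```text
tcp [0.4426 0.061  0.0855] yaw -7.64 n 2787 pitch down -2.18 z top rel tcp at tool x=0 0.04852475529997498 x 0.03831766476039022 0.11052676093938667 gap 0.0259428145273832
plate top at edge z 0.0647 slope -0.004 n 308
```

View pics/s18.png

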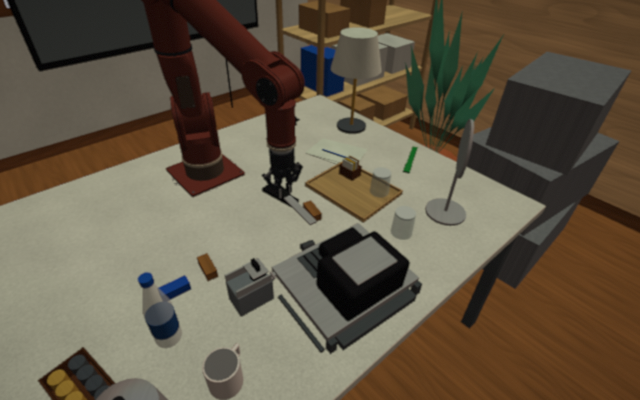

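View pics/w18.png

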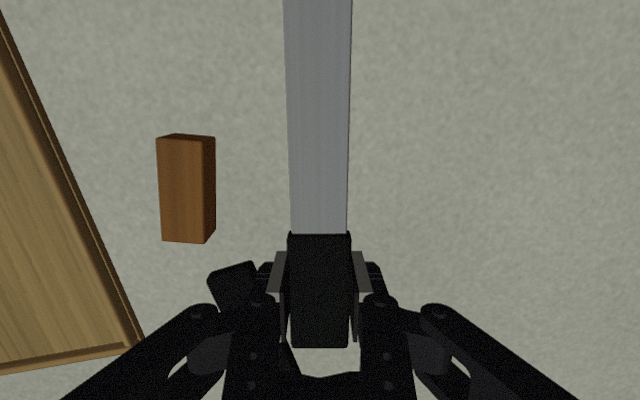

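Call:
apply_moves --pt "0 0 0" --pt "0 0 0" --pt "-0.002 -0.0312 0" --pt "-0.002 -0.0312 0" --pt "-0.002 -0.0312 0" --pt "-0.002 -0.0312 0" --pt "-0.002 -0.0312 0" --pt "-0.002 -0.0312 0" --pt "-0.002 -0.0312 0" --pt "-0.002 -0.0312 0" --pt "0 0 0" --pt "0 0 0" --twist '[-6, -6, 0, 0, 0, 0, 0, 0, 0, 0, 0, 0]' --fingers '[0.1, 0.1, 0.1, 0.1, 0.1, 0.1, 0.1, 0.1, 0.1, 0.1, 0.1, 0.1]' --force 60

```text
time: 19.75
tool_pos: [0.4052, 0.3086, 0.0823]
ee_rot: [0.0, 0.999, 0.039, -0.001]
ft_force: [0.3, -0.6, -3.0]
finger_gap: 0.0257
```

```bash
python3 - <<'E'
from h import *
prof("w19")
E
```

```text
tcp [0.4058 0.3077 0.0825] yaw 4.39 n 2790 pitch down -1.56 z top rel tcp at tool x=0 0.046269911239223194 x 0.03715888948309421 0.10954558937786057 gap 0.025457719125785823
```

View pics/w19.png

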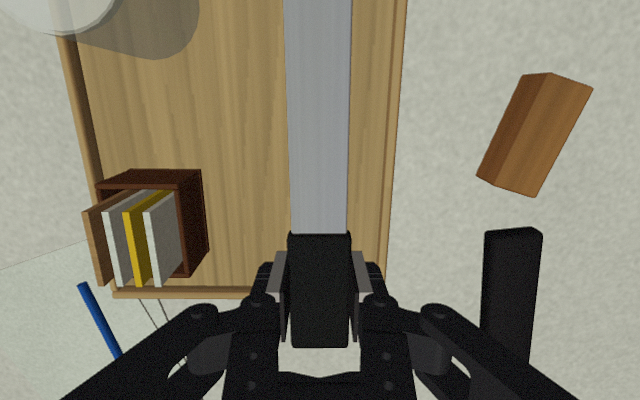

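Call:
apply_moves --pt "0 0 0.03" --pt "0 0 0.03" --pt "0 0 0.025" --pt "0 0 0.012" --pt "0 0 0.008" --pt "0 0 0.003" --pt "0 0 0" --pt "0 0 0" --pt "0 0 0" --pt "0 0 0" --pt "0 0 -0.01" --pt "0 0 -0.03" --twist '[0, 0, 0, 0, 0, 0, 0, 0, 0, 0, 0, 0]' --fingers '[0.1, 0.1, 0.1, 0.1, 0.1, 0.1, 0.1, 0.6, 0.6, 0.6, 0.6, 0.6]' --force 40

```text
time: 21.0
tool_pos: [0.4052, 0.3075, 0.015]
ee_rot: [0.001, 0.999, 0.038, -0.002]
ft_force: [-0.1, 0.2, 0.7]
finger_gap: 0.0512
```

Call:
apply_moves --pt "0 0 -0.04" --pt "0 0 -0.04" --pt "0 0 -0.04" --pt "0 0 -0.04" --pt "0.01 0.02 0" --pt "0.01 0.02 0" --pt "0.01 0.03 0" --pt "0.01 0.03 0" --pt "0 0 0" --twist '[0, 0, 0, 0, 0, 0, 0, 0, 0]' --fingers '[1, 1, 1, 1, 1, 1, 1, 1, 1]'

```text
time: 21.9
tool_pos: [0.456, 0.2076, 0.1764]
ee_rot: [0.001, 0.999, 0.035, 0.0]
ft_force: [0.4, 0.1, 0.5]
finger_gap: 0.0853
```

```bash
python3 - <<'E'
from h import *
snap("wrist","w20"); snap("scene","s20"); plate("s20"); print(ctrl.observe()["tool_pos"])
E
```

```text
plate top at edge z 0.065 slope -0.011 n 309
[0.45426913 0.21162983 0.17652244]
```

View pics/w20.png

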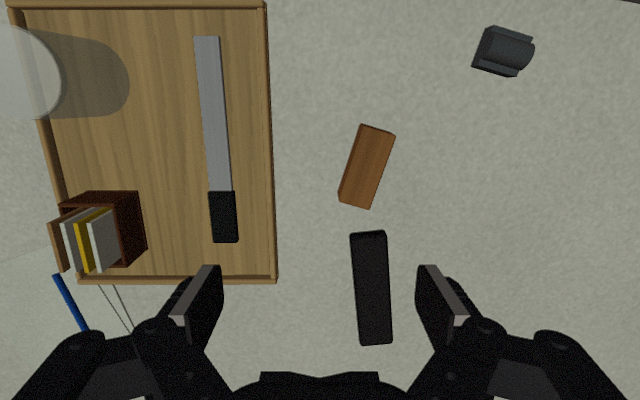

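```bash
cat >> h.py <<'E'
def blocks(n,lo=.026,hi=.038):
    p,d,K,T=load(n); C=cloud(d,K,T); hsv=cv2.cvtColor(p,cv2.COLOR_BGR2HSV)
    m=((hsv[...,0]<18)&(hsv[...,1]>110)&(hsv[...,2]>40)&(C[...,2]>lo)&(C[...,2]<hi)).astype(np.uint8)
    m=cv2.morphologyEx(m,cv2.MORPH_OPEN,np.ones((3,3)))
    k,l,s,c=cv2.connectedComponentsWithStats(m)
    for i in range(1,k):
        if s[i,4]<60: continue
        Q=C[l==i]; r=cv2.minAreaRect((Q[:,:2]*1000).astype(np.float32)); w,h=r[1]; a=r[2]
        b=cv2.boxPoints(r); e1=b[1]-b[0]; e2=b[2]-b[1]; e=e1 if np.hypot(*e1)>np.hypot(*e2) else e2
        yaw=np.degrees(np.arctan2(e[1],e[0])); yaw=(yaw+90)%180-90
        print(n,"block c",np.round(r[0],1),"size",np.round((w,h),1),"yaw",yaw.round(1),"z",np.median(Q[:,2]).round(4),s[i,:5])
E
python3 - <<'E'
from h import *
blocks("w20"); blocks("w1"); blocks("s20"); blocks("scene0")
p,d,K,T=load("w20");C=cloud(d,K,T)
m=(C[...,0]>.53)&(C[...,0]<.66)&(C[...,1]>-.02)&(C[...,1]<.09)&(p.max(2)<90)&(C[...,2]>.027)&(C[...,2]<.034)
r=cv2.minAreaRect((C[m][:,:2]*1000).astype(np.float32)); print("fulcrum",r)
E
```

```text
w20 block c [467.1 161.2] size [34.6 79.8] yaw -12.4 z 0.0319 [ 339  125   56   84 2690]
w1 block c [467.1 159.9] size [32.7 80. ] yaw -12.0 z 0.0319 [ 160  158   32   64 1513]
w1 block c [ 461.8 -238.6] size [34.9 79.7] yaw -8.7 z 0.0318 [ 469  164   45   62 1613]
s20 block c [470.6 159.1] size [32.7 75.7] yaw -13.8 z 0.0313 [304 202  16  14 141]
s20 block c [ 465.  -239.7] size [33.2 78.9] yaw -7.8 z 0.0314 [198 255  18  20 229]
scene0 block c [470.7 159.7] size [36.  79.5] yaw -11.4 z 0.0311 [304 202  16  15 147]
scene0 block c [ 463.8 -239.8] size [33.4 79.2] yaw -7.0 z 0.0311 [198 255  18  20 229]
fulcrum ((584.5864868164062, 43.630069732666016), (41.215152740478516, 18.314620971679688), 80.04105377197266)
```

Call:
apply_moves --pt "0 0 0" --pt "0 0 0" --pt "0.001 0.0235 0" --pt "0 0.0235 0" --pt "0 0 0.035" --pt "0 0 0.035" --pt "0 0 0.035" --pt "0 0 0.035" --pt "0 0 0.03" --pt "0 0 0.02" --pt "0 0 0.01" --pt "0 0 0" --twist '[8.2, 8.2, 0, 0, 0, 0, 0, 0, 0, 0, 0, 0]' --fingers '[0.75, 0.75, 0.75, 0.75, 0.75, 0.75, 0.75, 0.75, 0.75, 0.75, 0.75, 0.75]'

```text
time: 23.2
tool_pos: [0.4443, 0.1666, -0.0247]
ee_rot: [-0.0, 0.995, -0.104, -0.001]
ft_force: [-0.8, -0.3, -0.5]
finger_gap: 0.0641
```

```bash
python3 - <<'E'
from h import *
snap("wrist","w21"); s=ctrl.observe(); print(s["tool_pos"],s["ee_rot"],s["finger_gap"]); blocks("w21")
E
```

```text
[ 0.44516647  0.16666159 -0.02371439] [-2.48459594e-04  9.94555076e-01 -1.04211915e-01 -1.28009272e-04] 0.06410599883452876
w21 block c [466.8 160.7] size [33.6 79.8] yaw -12.5 z 0.032 [  278   140    90   183 14665]
```

View pics/w21.png

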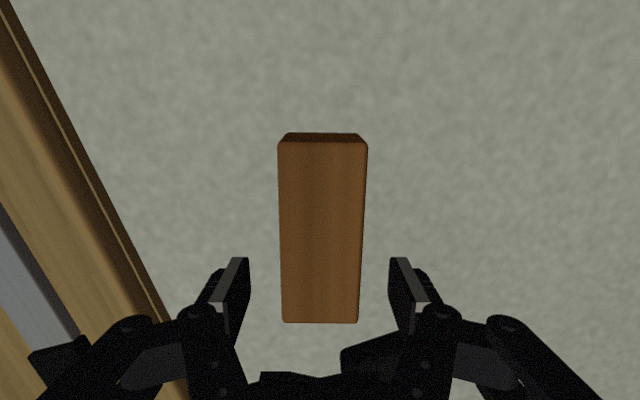

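Call:
apply_moves --pt "0 0 0.005" --pt "0 0 0" --pt "0 0 0" --pt "0 0 0" --pt "0 0 0" --pt "0 0 0" --twist '[0, 0, 0, 0, 0, 0]' --fingers '[0.75, 0.2, 0.2, 0.2, 0.2, 0.2]' --force 50

```text
time: 23.85
tool_pos: [0.4459, 0.1658, -0.0284]
ee_rot: [-0.0, 0.994, -0.105, 0.001]
ft_force: [-1.0, -0.3, 6.7]
finger_gap: 0.0331
```

Call:
apply_moves --pt "0 0 -0.02" --pt "0 0 0" --pt "0.025 0.0027 0" --pt "0.025 0.0027 0" --pt "0.025 0.0027 0" --pt "0.025 0.0027 0" --pt "0.025 0.0027 0" --pt "0 0 0" --pt "0 0 0" --twist '[0, -7.2, 0, 0, 0, 0, 0, 0, 0]' --fingers '[0.2, 0.2, 0.2, 0.2, 0.2, 0.2, 0.2, 0.2, 0.2]' --force 50

```text
time: 24.75
tool_pos: [0.5685, 0.1417, -0.0094]
ee_rot: [-0.0, 0.999, -0.043, -0.0]
ft_force: [-0.3, 0.4, -0.7]
finger_gap: 0.0329
```

```bash
python3 - <<'E'
from h import *
snap("wrist","w22"); s=ctrl.observe(); print(s["tool_pos"],s["ee_rot"],s["finger_gap"]); blocks("w22",.02,.08)
snap("scene","s22"); p=load("s22")[0]; cv2.imwrite("pics/s22z.png",cv2.resize(p[160:320,200:430],None,fx=3.4,fy=3.4))
E
```

```text
[ 0.56784934  0.14196468 -0.00937904] [-6.54839392e-05  9.99113335e-01 -4.20984669e-02 -5.08182345e-04] 0.032774943280477815
w22 block c [590.  139.6] size [33.9 80.1] yaw -5.5 z 0.0508 [  275   137    92   195 16064]
```

View pics/w22.png

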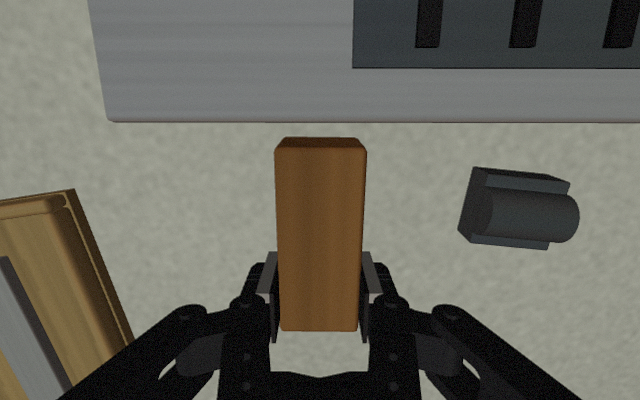

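View pics/s22z.png

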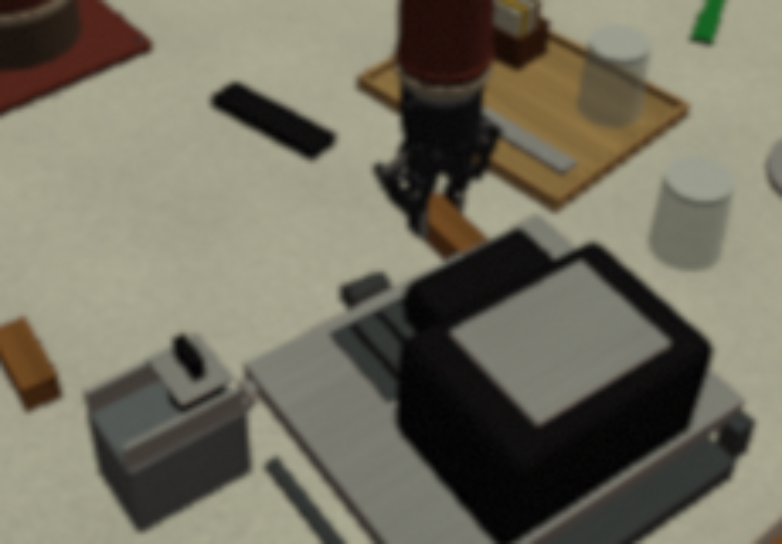

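Call:
apply_moves --pt "0 0 0.012" --pt "0 0 0.005" --pt "0 0 0" --pt "0.013 0 0" --pt "0.014 0 0" --pt "0.013 0 0" --pt "0.013 0 0" --pt "0 0 0" --pt "0 0 0.001" --pt "0 0 0" --pt "0 0 0" --pt "0 0 0" --twist '[0, 0, 0, 0, 0, 0, 0, 0, 0, 0, 0, 0]' --fingers '[0.2, 0.2, 0.2, 0.2, 0.2, 0.2, 0.2, 0.2, 0.2, 0.2, 0.6, 0.6]'

```text
time: 26.05
tool_pos: [0.6214, 0.1374, -0.0269]
ee_rot: [-0.0, 0.999, -0.042, 0.0]
ft_force: [0.1, 0.2, 0.1]
finger_gap: 0.0514
```

```bash
python3 - <<'E'
from h import *
snap("wrist","w23"); s=ctrl.observe(); print(s["tool_pos"],s["ee_rot"],s["finger_gap"]); blocks("w23",.02,.08)
snap("scene","s23"); plate("s23")
E
```

```text
[ 0.62147522  0.13735317 -0.02687333] [-1.02181320e-05  9.99112755e-01 -4.21148773e-02  1.99454675e-04] 0.05123515860553859
w23 block c [609.7 138.3] size [33.3 15.4] yaw 85.4 z 0.032 [ 280  304   78   27 2035]
plate top at edge z 0.0652 slope -0.019 n 307
```

View pics/w23.png

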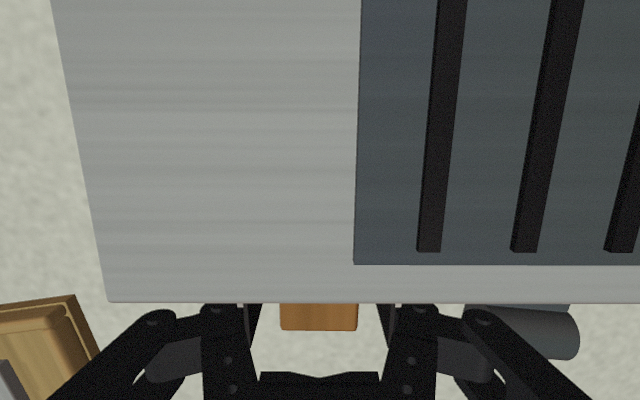

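Call:
apply_moves --pt "-0.03 0 0" --pt "-0.03 0 0" --pt "0 0 -0.004" --pt "0 0 0" --pt "0 0 0" --pt "0.015 0 0" --pt "0.01 0 0" --pt "0.01 0 0" --pt "0.009 0 0" --pt "0.009 0 0" --pt "0 0 0" --twist '[0, 0, 0, 0, 0, 0, 0, 0, 0, 0, 0]' --fingers '[0.6, 0.6, 0, 0, 0, 0, 0, 0, 0, 0, 0]'

```text
time: 27.25
tool_pos: [0.6159, 0.1376, -0.0233]
ee_rot: [-0.0, 0.999, -0.043, 0.0]
ft_force: [0.3, 0.4, -0.5]
finger_gap: -0.0002
```

```bash
python3 - <<'E'
from h import *
snap("wrist","w24"); s=ctrl.observe(); print(s["tool_pos"],s["ft_force"],s["finger_gap"]); blocks("w24",.02,.08)
E
```

```text
[ 0.6150359   0.13779917 -0.02334298] [-0.25198756  0.56867541 -0.82579968] -0.00011694643629864018
```

View pics/w24.png

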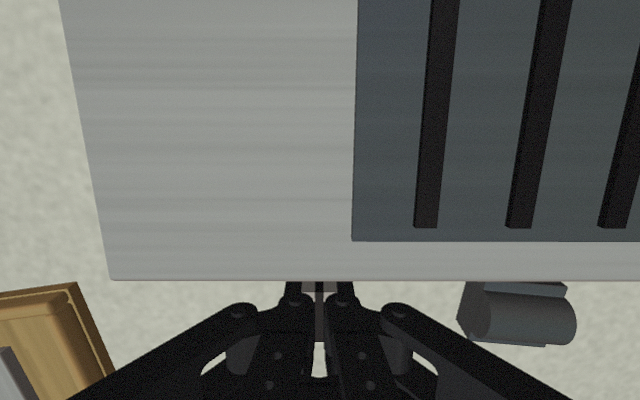

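Call:
apply_moves --pt "-0.03 0 0" --pt "-0.03 0 0" --pt "-0.02 0 -0.04" --pt "-0.01 0.02 -0.045" --pt "0 0.03 -0.045" --pt "0 0.04 -0.045" --pt "0 0.04 0" --pt "0 0.04 0" --pt "0 0 0" --twist '[0, 0, 0, 0, 0, 0, 0, 0, 0]' --fingers '[0, 0, 0, 0.75, 0.75, 0.75, 0.75, 0.75, 0.75]'

```text
time: 28.2
tool_pos: [0.5106, -0.0213, 0.1406]
ee_rot: [0.001, 0.999, -0.046, 0.0]
ft_force: [0.1, -0.1, 0.2]
finger_gap: 0.0642
```

```bash
python3 - <<'E'
from h import *
snap("wrist","w25"); s=ctrl.observe(); print(s["tool_pos"],s["ee_rot"],s["finger_gap"]); blocks("w25",.02,.08)
E
```

```text
[ 0.51079707 -0.01790607  0.14057091] [ 6.43933689e-04  9.98996085e-01 -4.47929492e-02  1.14681367e-06] 0.06357052122483008
w25 block c [633.6 136.2] size [33.2 12.5] yaw 84.6 z 0.032 [ 84  46  45  18 730]
w25 block c [ 461.7 -238.6] size [35.4 79.3] yaw -7.6 z 0.0317 [ 524  172   64   84 3311]
```

View pics/w25.png

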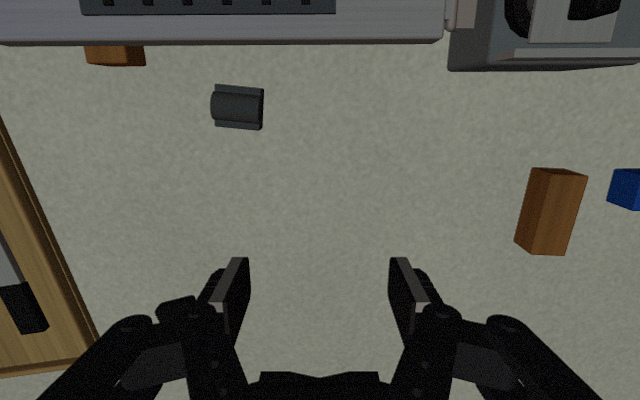

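Call:
apply_moves --pt "0 0 0" --pt "-0.0068 0.0375 0" --pt "-0.0068 0.0375 0" --pt "-0.0068 0.0375 0" --pt "-0.0068 0.0375 0" --pt "-0.0068 0.0375 0" --pt "-0.0067 0.0378 0" --pt "0 0 0.04" --pt "0 0 0.04" --pt "0 0 0.03" --pt "0 0 0" --pt "0 0 0" --twist '[2.7, 0, 0, 0, 0, 0, 0, 0, 0, 0, 0, 0]' --fingers '[0.75, 0.75, 0.75, 0.75, 0.75, 0.75, 0.75, 0.75, 0.75, 0.75, 0.75, 0.75]'

```text
time: 29.45
tool_pos: [0.4419, -0.2318, 0.0311]
ee_rot: [-0.0, 0.998, -0.065, -0.0]
ft_force: [-0.2, 1.0, 0.8]
finger_gap: 0.0641
```

```bash
python3 - <<'E'
from h import *
snap("wrist","w26"); s=ctrl.observe(); print(s["tool_pos"],np.degrees(2*np.arctan2(s["ee_rot"][2],s["ee_rot"][1])),s["finger_gap"]); blocks("w26",.02,.08)
E
```

```text
[ 0.44269156 -0.23245114  0.03202789] -7.469585519689673 0.06408780538820313
w26 block c [ 461.2 -239.5] size [33.4 79.7] yaw -7.9 z 0.032 [ 298  130   63  137 7699]
```

View pics/w26.png

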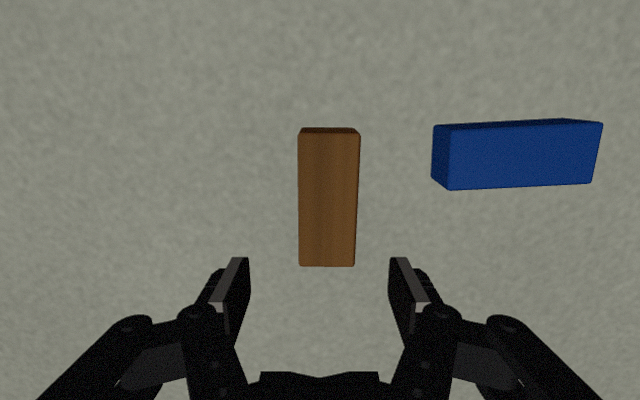

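Call:
apply_moves --pt "-0.003 0.0045 0.02" --pt "0 0 0.025" --pt "0 0 0.0155" --pt "0 0 0" --pt "0 0 0" --pt "0 0 0" --pt "0 0 0" --pt "0 0 0" --pt "0 0 0" --pt "0 0 -0.02" --pt "0 0 0" --twist '[0, 0, 0, 0, 0, 0, 0, 0, 0, 0, 0]' --fingers '[0.75, 0.75, 0.75, 0.75, 0.2, 0.2, 0.2, 0.2, 0.2, 0.2, 0.2]' --force 50

```text
time: 30.6
tool_pos: [0.4399, -0.2379, -0.0071]
ee_rot: [0.001, 0.998, -0.066, 0.002]
ft_force: [0.4, 0.9, -1.2]
finger_gap: 0.0328
```

Call:
apply_moves --pt "0 -0.025 0" --pt "0 -0.035 0" --pt "0 -0.035 0" --pt "0.005 -0.035 0" --pt "0.015 -0.035 0" --pt "0.025 -0.034 0" --pt "0.025 0 0" --pt "0.025 0 0" --pt "0 0 0" --pt "0 0 0" --twist '[-2.6, 0, 0, 0, 0, 0, 0, 0, 0, 0]' --fingers '[0.2, 0.2, 0.2, 0.2, 0.2, 0.2, 0.2, 0.2, 0.2, 0.2]'

```text
time: 31.6
tool_pos: [0.5505, -0.0462, -0.0103]
ee_rot: [-0.0, 0.999, -0.043, -0.0]
ft_force: [0.2, 0.2, -1.7]
finger_gap: 0.0331
```

```bash
python3 - <<'E'
from h import *
snap("wrist","w27"); s=ctrl.observe(); print(s["tool_pos"],np.degrees(2*np.arctan2(s["ee_rot"][2],s["ee_rot"][1])),s["finger_gap"]); blocks("w27",.02,.08)
E
```

```text
[ 0.54988993 -0.04639655 -0.01030988] -4.898175278065455 0.032950380826383595
w27 block c [572.3 -48.1] size [34.1 80.6] yaw -4.3 z 0.0495 [  272   136    92   194 16100]
```

View pics/w27.png

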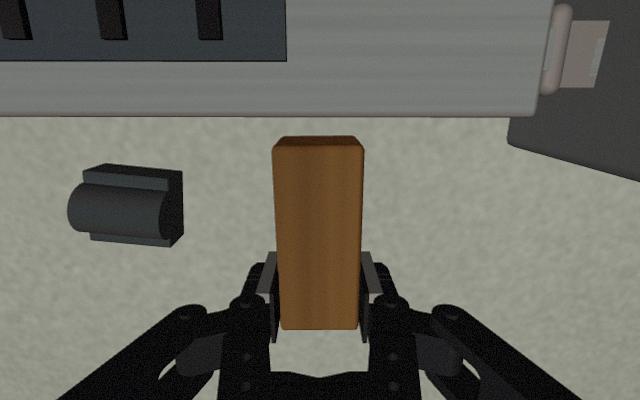

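Call:
apply_moves --pt "0 0 0.012" --pt "0 0 0.004" --pt "0 0 0" --pt "0.014 0 0" --pt "0.014 0 0" --pt "0.013 0 0" --pt "0.013 0 0" --pt "0 0 0" --pt "0 0 0.001" --pt "0 0 0" --pt "0 0 0" --pt "0 0 0" --twist '[0, 0, 0, 0, 0, 0, 0, 0, 0, 0, 0, 0]' --fingers '[0.2, 0.2, 0.2, 0.2, 0.2, 0.2, 0.2, 0.2, 0.2, 0.2, 0.6, 0.6]'

```text
time: 32.85
tool_pos: [0.6044, -0.0516, -0.0267]
ee_rot: [0.0, 0.999, -0.043, 0.0]
ft_force: [0.5, -1.2, -0.5]
finger_gap: 0.0512
```

Call:
apply_moves --pt "-0.03 0 0" --pt "-0.03 0 0" --pt "0 0 -0.004" --pt "0 0 0" --pt "0 0 0" --pt "0.015 0 0" --pt "0.01 0 0" --pt "0.01 0 0" --pt "0.009 0 0" --pt "0.009 0 0" --pt "0 0 0" --twist '[0, 0, 0, 0, 0, 0, 0, 0, 0, 0, 0]' --fingers '[0.6, 0.6, 0, 0, 0, 0, 0, 0, 0, 0, 0]'

```text
time: 33.95
tool_pos: [0.5989, -0.051, -0.023]
ee_rot: [-0.0, 0.999, -0.043, 0.0]
ft_force: [-1.3, -0.3, -0.6]
finger_gap: 0.0002
```

Call:
apply_moves --pt "-0.03 0 0" --pt "-0.03 0 0" --pt "-0.02 0 -0.04" --pt "-0.01 0 -0.045" --pt "0 0 -0.045" --pt "0 0 -0.045" --pt "0 0 -0.03" --pt "0 0 0" --twist '[0, 0, 0, 0, 0, 0, 0, 0]' --fingers '[0, 0, 0, 0, 0, 0, 0, 0]'

```text
time: 34.75
tool_pos: [0.5104, -0.0433, 0.1868]
ee_rot: [0.001, 0.999, -0.043, 0.004]
ft_force: [-0.3, 1.0, -0.3]
finger_gap: 0.0002
```

```bash
python3 - <<'E'
from h import *
snap("wrist","w28"); s=ctrl.observe(); print(s["tool_pos"],s["ft_force"],s["finger_gap"]); blocks("w28",.02,.08)
snap("top","t28"); snap("scene","s28"); plate("s28")
p=load("t28")[0]; cv2.imwrite("pics/t28z.png",cv2.resize(p[100:280,220:480],None,fx=3,fy=3,interpolation=cv2.INTER_CUBIC))
E
```

```text
[ 0.5091233  -0.04334854  0.1841564 ] [ 0.50495011 -0.23159178 -0.09410676] 8.216068831558378e-05
w28 block c [633.6 136.5] size [33.8 12.5] yaw 85.1 z 0.032 [ 96  55  38  16 522]
w28 block c [617.2 -52.9] size [31.8 13. ] yaw 85.0 z 0.032 [302  55  35  16 531]
plate top at edge z 0.0652 slope -0.014 n 309
```

View pics/w28.png

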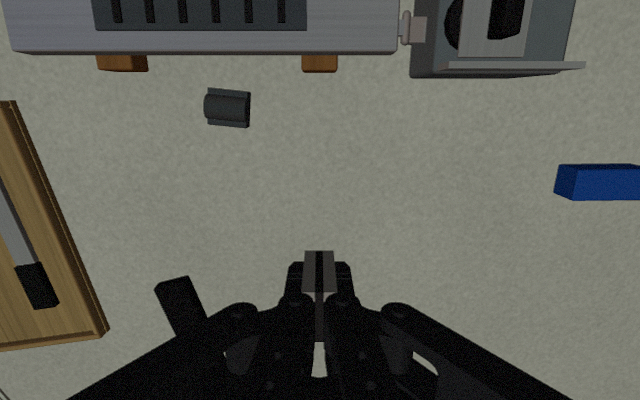

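View pics/s28.png

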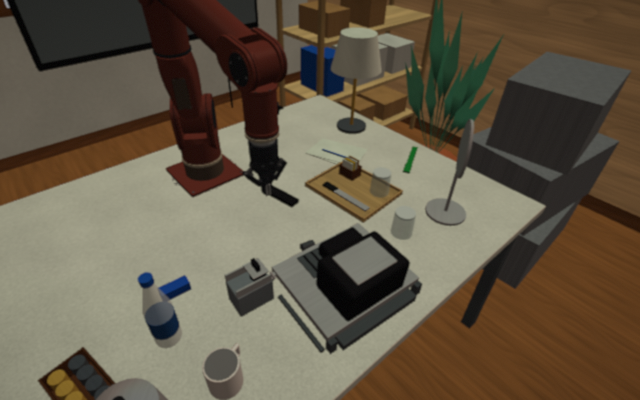

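View pics/t28.png

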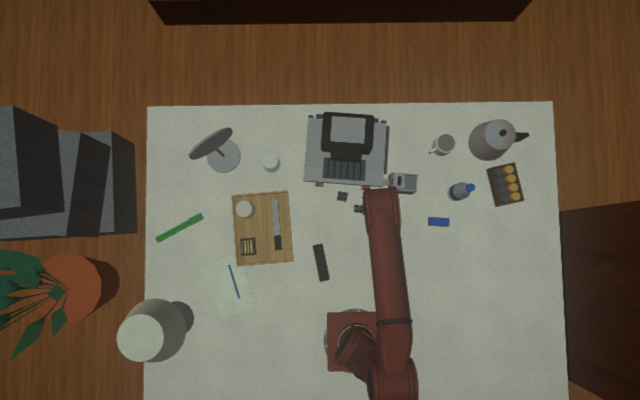

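Call:
apply_moves --pt "0.015 0.03 0" --pt "0.015 0.03 0" --pt "0.015 0.03 0" --pt "0.015 0.025 0" --pt "0 0 0" --pt "0 0 0" --twist '[0, 0, 0, 0, 0, 0]' --fingers '[0.45, 0.45, 0.45, 0.45, 0.45, 0.45]'

```text
time: 35.5
tool_pos: [0.557, -0.1629, 0.1801]
ee_rot: [-0.001, 0.999, -0.043, -0.001]
ft_force: [0.2, 0.1, -0.1]
finger_gap: 0.0382
```

```bash
python3 - <<'E'
from h import *
p,d,K,T=snap("wrist","w29"); C=cloud(d,K,T); print(ctrl.observe()["tool_pos"])
m=(C[...,2]>.125)&(C[...,2]<.145)&(p.max(2)<80)&(C[...,1]<-.10)&(C[...,1]>-.3)&(C[...,0]>.58)&(C[...,0]<.72)
print("fin",m.sum(),cv2.minAreaRect((C[m][:,:2]*1000).astype(np.float32)),np.median(C[m][:,2]))
E
```

```text
[ 0.55708185 -0.1619621   0.18058458]
fin 980 ((631.4256591796875, -173.97108459472656), (11.664019584655762, 33.4023551940918), 86.10028076171875) 0.13597069503956125
```

View pics/w29.png

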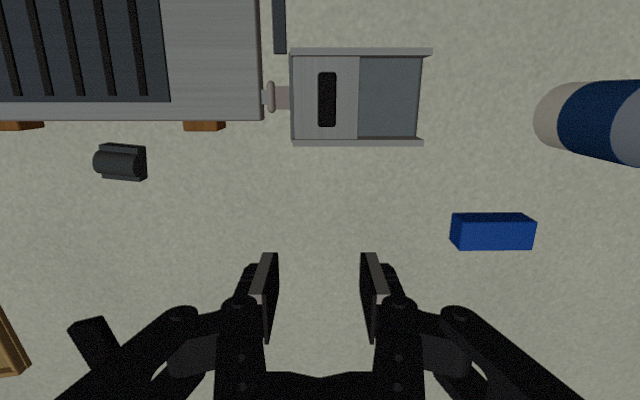

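Call:
apply_moves --pt "0.025 0.002 0" --pt "0.025 0.002 0" --pt "0.025 0.0015 0" --pt "0 0 0.03" --pt "0 0 0.03" --pt "0 0 0.025" --pt "0 0 0.0135" --pt "0 0 0" --twist '[0, 0, 0, 0, 0, 0, 0, 0]' --fingers '[0.45, 0.45, 0.45, 0.45, 0.45, 0.45, 0.45, 0.45]'

```text
time: 36.35
tool_pos: [0.6306, -0.1737, 0.0816]
ee_rot: [-0.001, 0.999, -0.042, -0.002]
ft_force: [-0.1, 0.3, -0.5]
finger_gap: 0.0388
```

Call:
apply_moves --pt "0 0 0" --pt "0 0 0" --pt "0 0 0" --pt "0 0 0" --pt "0 0 0" --twist '[0, 0, 0, 0, 0]' --fingers '[0, 0, 0, 0, 0]' --force 20

```text
time: 36.85
tool_pos: [0.6331, -0.1749, 0.0854]
ee_rot: [0.0, 0.999, -0.043, 0.001]
ft_force: [-1.1, 1.0, 7.2]
finger_gap: 0.011
```

Call:
apply_moves --pt "0 0 -0.003" --pt "0 0.008 0" --pt "0 0.008 0" --pt "0 0.008 0" --pt "0 0.008 0" --pt "0 0.008 0" --pt "0 0.006 0" --pt "0 0 0" --twist '[0, 0, 0, 0, 0, 0, 0, 0]' --fingers '[0, 0, 0, 0, 0, 0, 0, 0]' --force 20

```text
time: 37.65
tool_pos: [0.629, -0.2164, 0.0858]
ee_rot: [-0.003, 0.999, -0.042, 0.0]
ft_force: [4.8, 9.8, -7.8]
finger_gap: 0.0112
```

Call:
apply_moves --pt "0 0 0" --pt "0 0 0" --pt "0 0 0" --pt "0 0 -0.03" --pt "0 0 -0.03" --pt "-0.025 -0.015 -0.03" --pt "-0.025 -0.015 0" --pt "-0.025 -0.015 0" --pt "0 0 0" --twist '[0, 0, 0, 0, 0, 0, 0, 0, 0]' --fingers '[0.45, 0.45, 0.45, 0.45, 0.45, 0.45, 0, 0, 0]'

```text
time: 38.55
tool_pos: [0.5554, -0.1677, 0.1776]
ee_rot: [0.001, 0.999, -0.042, 0.0]
ft_force: [0.5, -0.2, 0.2]
finger_gap: 0.0001
```

```bash
python3 - <<'E'
from h import *
p,d,K,T=snap("wrist","w30"); C=cloud(d,K,T); print(ctrl.observe()["tool_pos"])
m=(C[...,2]>.125)&(C[...,2]<.145)&(p.max(2)<80)&(C[...,1]<-.10)&(C[...,1]>-.3)&(C[...,0]>.58)&(C[...,0]<.72)
print("fin",m.sum(),cv2.minAreaRect((C[m][:,:2]*1000).astype(np.float32)),np.median(C[m][:,2]))
m=(C[...,2]>.078)&(C[...,2]<.112)&(C[...,1]<-.13)&(C[...,1]>-.3)&(C[...,0]>.59)&(C[...,0]<.72)
print(np.histogram(C[m][:,2],12))
cv2.imwrite("pics/w30z.png",cv2.resize(p[0:180,220:480],None,fx=3,fy=3))
E
```

```text
[ 0.55658846 -0.16921592  0.17757886]
fin 1152 ((627.921630859375, -215.92764282226562), (12.352646827697754, 33.50628662109375), 84.90739440917969) 0.13577283383377692
(array([2002,  369,   20,   62,  966,  640,   86,  119,  856, 2399,    0,
         20]), array([0.07800133, 0.08083384, 0.08366634, 0.08649885, 0.08933135,
       0.09216386, 0.09499636, 0.09782887, 0.10066137, 0.10349388,
       0.10632639, 0.10915889, 0.1119914 ]))
```

View pics/w30z.png

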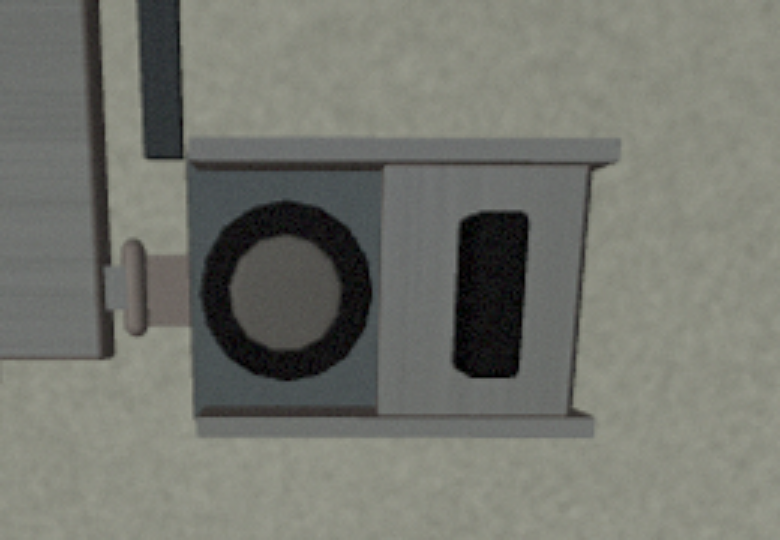

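```bash
python3 - <<'E'
from h import *
p,d,K,T=load("w30"); C=cloud(d,K,T); print(C[92:102,310:321].reshape(-1,3).mean(0)); print(ray(315.3,97.5,K,T,.091))
print(C[105,298],C[60,290])
E
```

```text
[ 0.63231861 -0.17156499  0.10407934]
[ 0.63144817 -0.17158751  0.091     ]
[ 0.62744571 -0.15866933  0.10307352] [ 0.66025656 -0.15451418  0.07973569]
```

```bash
python3 - <<'E'
from h import *
p,d,K,T=load("w28"); s=np.array([0.5091,-.0433,.1842]); C=cloud(d,K,T)-s
print("closed; rows: v,u -> lateral y rel, height above shut tip")
for v,u in [(255,335),(275,350),(290,352),(300,390),(312,395),(312,410),(320,440),(340,480)]:
    c=C[v,u]; print(v,u,"lat",(c[1]*.9963+c[0]*.0854).round(3),"fwd",(c[0]*.9963-c[1]*.0854).round(3),"h",(c[2]-.041).round(3))
E
```

```text
closed; rows: v,u -> lateral y rel, height above shut tip
255 335 lat -0.02 fwd -0.105 h -0.224
275 350 lat -0.013 fwd 0.008 h 0.018
290 352 lat -0.013 fwd 0.007 h 0.028
300 390 lat -0.091 fwd -0.168 h -0.224
312 395 lat -0.024 fwd 0.014 h 0.05
312 410 lat -0.03 fwd 0.012 h 0.049
320 440 lat -0.158 fwd -0.198 h -0.225
340 480 lat -0.215 fwd -0.231 h -0.227
```

Call:
apply_moves --pt "0.025 -0.002 0" --pt "0.025 -0.002 0" --pt "0.025 -0.002 0" --pt "0 0 0.03" --pt "0 0 0.03" --pt "0 0 0.03" --pt "0 0 0.018" --pt "0 0 0" --twist '[0, 0, 0, 0, 0, 0, 0, 0]' --fingers '[0, 0, 0, 0, 0, 0, 0, 0]'

```text
time: 39.4
tool_pos: [0.6312, -0.1707, 0.0655]
ee_rot: [-0.0, 0.999, -0.044, -0.002]
ft_force: [-1.4, -1.3, 2.0]
finger_gap: -0.0004
```

```bash
python3 - <<'E'
from h import *
p,d,K,T=snap("wrist","w31"); s=ctrl.observe(); print(s["tool_pos"],s["ft_force"])
snap("scene","s31"); plate("s31")
cv2.imwrite("pics/w31z.png",cv2.resize(p[100:360,180:460],None,fx=2.2,fy=2.2))
E
```

```text
[ 0.63219162 -0.17071367  0.06757396] [-0.01058981  0.3750344   0.42715793]
plate top at edge z 0.0534 slope 0.031 n 301
```

View pics/w31z.png

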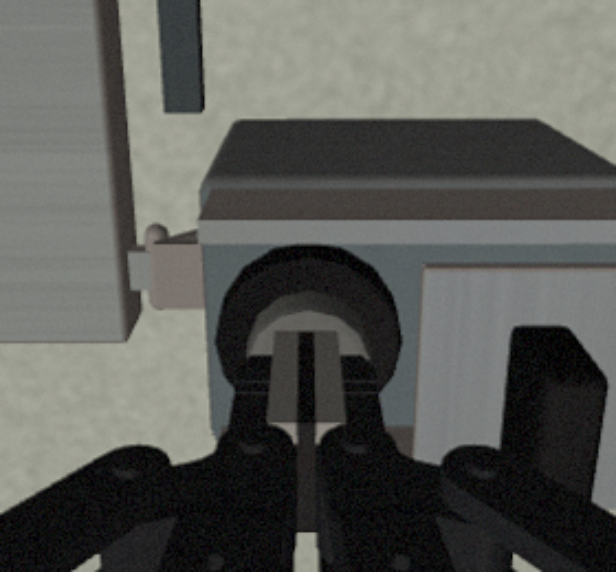

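Call:
apply_moves --pt "0 0 0.004" --pt "0 0 0.003" --pt "0 0 0.003" --pt "0 0 0.002" --pt "0 0 0" --pt "0 0 0" --twist '[0, 0, 0, 0, 0, 0]' --fingers '[0, 0, 0, 0, 0, 0]'

```text
time: 40.1
tool_pos: [0.6339, -0.1705, 0.0595]
ee_rot: [0.001, 0.999, -0.043, 0.002]
ft_force: [-3.5, 0.3, 17.2]
finger_gap: 0.0002
```

Call:
apply_moves --pt "0 0 -0.02" --pt "0 0 -0.03" --pt "0 0 -0.03" --pt "0 0 -0.03" --pt "-0.03 -0.02 0" --pt "-0.04 -0.03 0" --pt "-0.04 -0.03 0" --pt "0 0 0" --pt "0 0 0" --twist '[0, 0, 0, 0, 0, 0, 0, 0, 0]' --fingers '[0, 0, 0, 0, 0, 0, 0, 0, 0]'

```text
time: 41.0
tool_pos: [0.5292, -0.0805, 0.1671]
ee_rot: [0.001, 0.999, -0.042, 0.0]
ft_force: [0.4, -0.5, -0.1]
finger_gap: -0.0004
```

```bash
python3 - <<'E'
from h import *
p,d,K,T=snap("wrist","w32"); s=ctrl.observe(); print(s["tool_pos"],s["ft_force"])
blocks("w32",.02,.05)
C=cloud(d,K,T)
m=(C[...,2]>.125)&(C[...,2]<.145)&(p.max(2)<80)&(C[...,1]<-.10)&(C[...,1]>-.3)&(C[...,0]>.58)&(C[...,0]<.72)
print("fin",m.sum(),cv2.minAreaRect((C[m][:,:2]*1000).astype(np.float32))[0])
snap("scene","s32"); plate("s32"); snap("top","t32")
m=(C[...,0]>.64)&(C[...,0]<.69)&(C[...,2]>.03)&(C[...,2]<.09)
for y in(-.09,-.05,.0,.05,.1,.15):
    k=m&(abs(C[...,1]-y)<.01); print(y,k.sum(),np.median(C[k][:,2]) if k.sum() else None)
E
```

```text
[ 0.52998156 -0.08134652  0.16702888] [ 0.01960655 -0.98709789 -0.3031155 ]
w32 block c [632.9 136.4] size [33.6 10.1] yaw 85.3 z 0.032 [ 47  80  39  13 465]
w32 block c [616.6 -53.1] size [32.9 10.9] yaw 85.2 z 0.0319 [261  80  38  14 472]
fin 1911 (627.8125, -215.64935302734375)
plate top at edge z 0.054 slope 0.018 n 300
-0.09 1317 0.05413628876510468
-0.05 1462 0.054615469130670696
0.0 1595 0.0580120727183025
0.05 1728 0.057897668378652484
0.1 1814 0.05781093526168171
0.15 1640 0.05417282281030353
```

View pics/w32.png

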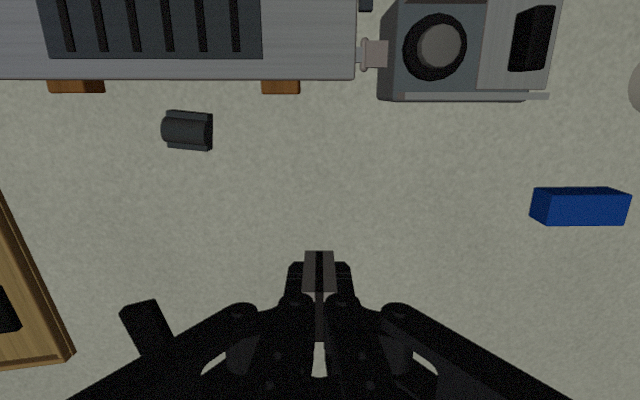

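View pics/s32.png

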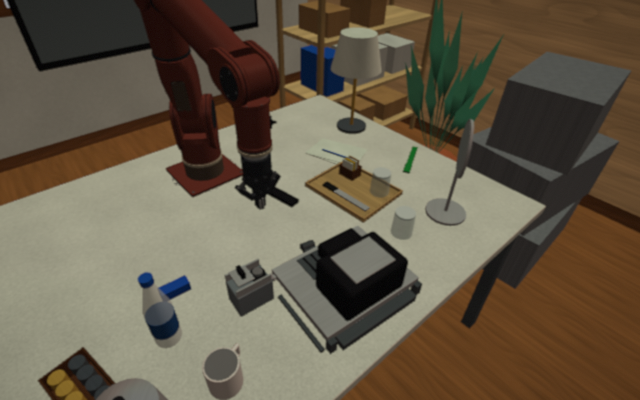

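```bash
python3 - <<'E'
from rig import ctrl
print(ctrl.hand_in(), ctrl.observe()["time"])
E
```

```text
the job is handed in; nothing more can be done
the job is handed in; nothing more can be done
```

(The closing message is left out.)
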